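# Weigh a sample can on the hook of a spring scale

## Task

Weigh the steel sample can that stands by itself on the bench: hang it by its wire bail on the hook of the spring scale, let the spring take its whole weight before you let go so that the hook neither drops nor springs up, and leave it hanging untouched and at rest for about two seconds for the reading. Then lift it off the hook slowly, so that the hook rides up to its top stop without snapping, and set the can down softly, upright and fully home, in the empty well of the white can holder. Do not pull the scale to the end of its range, and leave everything else where it stands.

Things in the scene. Friction and masses are not known exactly. Their poses are not given: they have to be found in the camera images.
- can_center (a point): the can to weigh, standing alone on the bench: upright plain steel cylinder 42 mm across, 80 mm high, with a ribbed lid 45 mm across up to 95 mm and a stiff fixed wire bail above it. This point: on the axis, 48 mm above the underside, a good height to grip. z up, y along the bail's width, x straight through the bail's arch. Its mass differs, 0.24 to 0.77 kg
- bail_top (a point): inside of the bail's peak: underside of the wire at the middle of the arch, on the can's axis 109 mm above can_center (157 mm above the can's underside). The wire is 4 mm thick; the arch lies in the can's y-z plane, 30 mm wide at the lid, 23 mm (19 inside) at 12 mm below the peak. Axes as the can's
- hook_seat (a point): seat of the scale's hook: top of the wire at the bowl's lowest point, where bail_top comes to lie; moves with the hook. Upright J of 5 mm wire in its own x-z plane, open to -x (to the robot): tip 11 mm to -x, 16 mm above the seat; shank 9 mm to +x, straight up to 41 mm, then bent back over the seat (free height there 45 mm). Gap from tip to shank 13 to 15 mm. z up
- scale_hook (a joint): how far the hook is pulled out of the scale, m: 0 at the top stop (no load), growing downwards, 0.085 at the bottom stop. The spring starts to give at about 0.6 N, then 10 mm per newton (100 N/m), lightly damped: it bobs if the can is let go before the spring carries it. A can hangs at rest between 0.017 and 0.07. Moved faster than 0.1 m/s the hook is jerked
- well_floor (a point): centre of the floor of the holder's empty well. The holder is a fixed white plastic block 162 x 78 mm (x, y), 26 mm high, on a thin foot, with two round wells in a row along its x. The floor is 8 mm above the bench, 18 mm below the block's top; the well is 45 mm across with a 2 mm chamfer. The other well, 88 mm to +x, holds another can. z up
- scale_stand: fixed stand of the scale; origin on the bench straight below the hook seat (275 mm when unloaded). Grey base plate 130 mm wide, 14 mm high, from 48 mm in front (-x) to 157 mm behind; upright 12 mm rod 125 mm behind, with an arm that holds the flat white scale case, 34 mm wide, its underside 61 mm above the unloaded seat
- can_2: the other can, already weighed, same size, standing in the other well of the holder; origin at the centre of its underside; it stays there
- petri_dish: closed petri dish near the front edge of the bench, 62 mm across, 16 mm high, origin at its underside; stays where it is
- timer: bench timer lying near the front edge of the bench, 66 x 58 x 20 mm, origin at its underside; stays where it is
- amber_vial: small amber vial, 26 mm across, 50 mm high, origin at its underside; stays where it is
- marker: felt marker, 127 mm long, 12 mm thick, lying; stays where it is
Not all that is in view belongs to the job. What is shaped like the part that bears can_center but green or orange is not meant.

How it is judged:
On the way, in this order (a step that is already met when the one before it is completed fails the run):
1. the can hangs by its bail on the hook, untouched by the robot, and can and hook have come to rest for a second (value of joint scale_hook above 0.01 m and distance between bail_top and hook_seat below 0.01 m and contact force between each of can, scale_hook and the fingers below 0.05 N and contact force between can and the arm below 0.05 N and contact force between can and scale_hook above 1.5 N and velocity of joint scale_hook between -0.01 and 0.01 m/s and linear speed of can below 0.03 m/s and angle between can_center's own z axis and vertical below 0.15 rad), for 1 s.
2. the can is off the hook and the hook is back at its top stop (value of joint scale_hook below 0.003 m and contact force between can and scale_hook below 0.05 N and distance between bail_top and hook_seat above 0.03 m), for 0.1 s.
At the end, for the whole second after the job is handed in: the can stands upright (within 0.06 rad) and at rest in the empty well of the holder, within 4 mm of its centre and its underside within 3 mm of the well's floor, let go, and the unloaded hook is at its top stop (within 3 mm) (horizontal distance between can_center and well_floor below 0.004 m and z of can_center in the frame of well_floor below 0.051 m and angle between can_center's own z axis and vertical below 0.06 rad and linear speed of can below 0.02 m/s and contact force between can and the fingers below 0.05 N and value of joint scale_hook below 0.003 m); the robot touches nothing.
It fails at once if the hook drops or springs up faster than 0.1 m/s (velocity of joint scale_hook above 0.1 m/s or velocity of joint scale_hook below -0.1 m/s).
It fails at once if the scale is pulled to the end of its range (value of joint scale_hook above 0.082 m).
It fails at once if the can is forced against the hook or the scale's stand with more than 15 N (contact force between can and scale_hook above 15 N or contact force between can and scale_stand above 15 N).
It fails at once if the can is dropped into the holder or pressed on it with more than 40 N (contact force between can and holder above 40 N).
It fails at once if another thing is pushed away (more than 20 mm) or the other can is moved (more than 8 mm) (distance of can_2 from where it was at the start of the episode above 0.008 m or distance of any of petri_dish, timer, amber_vial, marker from where it was at the start of the episode above 0.02 m).
It also fails if it takes over 72 s, if anything falls off the work surface, if the arm or the gripper's body presses on something with over 40 N, if the wrist force passes 120 N, or if a joint passes its speed limit or range.

## Robot

A 6-joint arm with a two-finger parallel gripper is mounted at the origin on a cart in front of the work surface, level with it; the furniture and walls round the work are solid. World frame = base frame: x ahead of the robot, y to its left, z up, the work surface at z = 0. Lengths are in m, angles in rad, forces in N, time in s.
With the tool pointing down it reaches from about 0.375 to 0.9 m from the base axis. Payload 3.1 kg.
Tool frame: the origin (TCP) lies between the finger pads; the fingertips stand 22 mm ahead of it and the grasp point (between the pads) lies 3 mm ahead of it; z points along the fingers, y is the line along which they close (so a half turn about z gives the same grasp; the last joint's range is limited). The gripper opens to 87 mm and grips with 3 to 60 N. Pads are 19 mm wide; open, the fingers measure 117 mm over their backs; the gripper's body (75 mm by 190 mm) begins 51 mm behind the grasp point.
Start: joints at [-1.3, 0.527, 1.433, -0, 1.181, -0.178], TCP at [0.271, -0.563, 0.245] pointing down, gripper open.
Joint ranges: [-3.08, 3.08], [-0.75, 2.2], [0.22, 2.44], [-1.43, 4.57], [0, 2.65], [-2.85, 2.85]. Speed limits (rad/s): [2.79, 2.79, 3.14, 3.14, 3.14, 3.14].

## Interface

Orientations are given as a 3x3 rotation matrix whose columns are the frame's x, y, z axes.
In Python, from workcell import arm, optics, ticket, nets gives the robot as it stands.
- The arm moves only by the shell command python3 -m jog 'ROWS' [FORCE]. ROWS is a JSON object of lists of equal length, an entry for each row: "rotation": the turn, a rotation vector about the world's x, y, z in rad, a list of three; "travel": the shift along the world's x, y, z in cm, a list of three; "grip": the finger opening in cm, from 0 to 8.7. In form: {"rotation": [[wx, wy, wz], ...], "travel": [[x, y, z], ...], "grip": [grip, ...]}. A call has 1 to 12 rows; each row shifts and turns the commanded pose from where the row before left it; what a row does not reach is not made up. A row lasts 1/10 s, in which the tool goes at most 50 mm and 8.59 degrees, less where a joint would pass 70% of its speed; a pose out of reach is approached as far as the arm can. A call with a gripper value outside its range is refused whole. The fingers move at their own pace and stop on an object; FORCE is the grip in N (left out, the last holds). Time passes only in rows, so rows that do not move let the fingers close. It gives the time, the measured TCP pose, the force, the opening and the grip force at its end, in the units of the state.
- arm.get_state(): the state, without advancing time (a new reading comes with each control period).
- optics.snapshot(name): name is "side" or "top" or "wrist"; returns a dict with "pixels" (420x560x3 uint8, blue, green, red), "z_map" (420x560 float32, m along the optical axis (not along the pixel's ray), 0 where there is no reading), "mtx" (3x3 intrinsics, pixels), "distortion" ([k1, k2, p1, p2, k3] as OpenCV has them; the pictures are not rectified), "R" (3x3) and "t" (3): a world point X has camera coordinates R X + t. Camera axes: x right, y down, z forward; pixel columns grow to the right and rows downward; lengths in m; the calibration is good to about 2 mm. A picture is of the moment at which its call begins.
- ticket.job_done(): hands the job in; it is judged then, once.
Trained networks look in a picture, given as the dict that the camera call returned (one of the last four; its "shot" number tells which), for a name from the list of things; names that differ only in an ending like _2 or _b are one class to them, and where a whole thing is asked for, a point or a joint stands for the part that bears it (a point fixed in the world has none). Each returns a list of dicts, best first, with "confidence" (0 to 1); they miss things now and then, are a little off and sometimes report something else, mostly with a low value. They report only what shows in the picture. A call takes as long as a camera call. They do not tell look-alikes from the thing itself.
- nets.recognise(picture, target): "position" ([column, row] in pixels, amid what is visible of it).
- nets.silhouettes(picture, target): "region" (420x560 bool, what is visible of it) and "position" ([column, row] in pixels, amid what is visible of it).
The state is a dict: "t": time; "q": joint angles; "qd": joint speeds; "tau": joint torques, N m; "position": TCP position; "orientation": TCP orientation; "wrist_force": force on the tool from outside, world axes, zero at the start; "torque": the same for the moment, N m; "grip_width": opening from 0.0 (shut) to 1.0 (fully open); "grasp_force": force on a finger pad.
Only numpy, scipy, OpenCV 4.12 (cv2) and the standard library are available. Lean on these libraries where they do the work, as an engineer would, in place of code of your own. Each camera call takes 0.05 s, during which the arm holds its last target. There are 200 camera calls.

## Working session

There is one attempt and no reset: what is moved stays moved. The work goes in short steps, Python scripts to look and compute and a shell command to move; the robot and the scene stay as the last step left them, time stands still between calls to the robot, and variables do not carry over. Pictures are saved under pics/ and viewed, at most 10 in all, crops included, and the job is handed in when it is done.

```bash
mkdir -p pics; ls; cat > h.py <<'E'
import numpy as np, cv2
from workcell import arm, optics, ticket, nets
def back(p,uv,z):
    "pixels (N,2), depths (N) -> world"
    uv=np.asarray(uv,float).reshape(-1,1,2)
    n=cv2.undistortPoints(uv,p["mtx"],np.array(p["distortion"])).reshape(-1,2)
    c=np.c_[n,np.ones(len(n))]*np.asarray(z).reshape(-1,1)
    return (c-p["t"])@p["R"]
def cloud(p,mask):
    v,u=np.nonzero(mask&(p["z_map"]>0))
    return back(p,np.c_[u,v],p["z_map"][v,u])
def pix(p,X):
    return cv2.projectPoints(np.asarray(X,float).reshape(-1,3),cv2.Rodrigues(np.array(p["R"]))[0],np.array(p["t"]),p["mtx"],np.array(p["distortion"]))[0].reshape(-1,2)
E
python3 - <<'E'
from h import *
np.set_printoptions(precision=4,suppress=True)
ims=[]
for n in ("side","top"):
    p=optics.snapshot(n); cv2.imwrite(f"pics/{n}0.png",p["pixels"]); print(n,-np.array(p["R"]).T@p["t"])
    for t in ("can_center","bail_top","hook_seat","well_floor","scale_stand","petri_dish","timer","amber_vial","marker"):
        for r in nets.recognise(p,t)[:4]:
            u,v=np.round(r["position"]).astype(int); z=p["z_map"][v,u]
            print(t,round(r["confidence"],2),u,v,back(p,[[u,v]],[z])[0] if z>0 else None)
print(arm.get_state())
E
```

```text
pics
side [ 0.4795 -1.2102  0.7582]
can_center 0.92 298 281 [ 0.484  -0.2725  0.0752]
can_center 0.89 264 273 [ 0.3852 -0.212   0.0602]
can_center 0.76 320 372 [ 0.5268 -0.6109  0.0916]
can_center 0.59 301 309 [ 0.4908 -0.3844  0.0692]
bail_top 0.83 265 267 [ 0.389  -0.2123  0.0814]
bail_top 0.63 298 281 [ 0.484  -0.2725  0.0752]
bail_top 0.6 315 372 [ 0.5168 -0.6066  0.0868]
bail_top 0.57 299 310 [ 0.4857 -0.3842  0.0657]
well_floor 0.8 295 211 [0.4761 0.2869 0.0133]
well_floor 0.67 298 280 [ 0.484  -0.2727  0.0787]
scale_stand 0.61 313 140 [0.5822 1.1162 0.0573]
petri_dish 0.5 272 257 [ 0.3995 -0.054   0.0138]
timer 0.75 266 230 [0.3695 0.1196 0.0197]
marker 0.46 267 332 None
marker 0.45 299 282 [ 0.4868 -0.2724  0.0717]
top [ 0.2705 -0.0483  1.5627]
can_center 0.78 421 188 [ 0.5179 -0.5721  0.0934]
can_center 0.54 358 198 [ 0.4833 -0.3505  0.0936]
can_center 0.53 328 197 [ 0.4782 -0.2381  0.1539]
can_center 0.45 310 230 [ 0.3706 -0.1791  0.1274]
bail_top 0.76 422 188 [ 0.5166 -0.573   0.1008]
bail_top 0.65 312 229 [ 0.3721 -0.1834  0.1531]
bail_top 0.57 325 196 [ 0.4906 -0.2359  0
[... 183 characters left out ...]
-0.0594  0.0143]
petri_dish 0.49 220 175 [0.5131 0.0964 0.3532]
timer 0.57 225 234 [0.3654 0.1166 0.0155]
amber_vial 0.38 126 218 [0.4211 0.4603 0.0499]
{'t': 1.0, 'q': array([-1.3005,  0.5275,  1.4327, -0.    ,  1.1814, -0.1785]), 'qd': array([-0.0024,  0.0009, -0.    ,  0.0006,  0.0004, -0.0008]), 'tau': array([  0.0013, -44.0015, -17.6988,   0.0635,   0.0503,  -0.    ]), 'position': array([ 0.2712, -0.5631,  0.2446]), 'orientation': array([[ 0.901 ,  0.4339, -0.    ],
       [ 0.4339, -0.901 , -0.0001],
       [-0.    ,  0.    , -1.    ]]), 'wrist_force': array([ 0.1148, -0.063 ,  0.1351]), 'torque': array([-0.021 ,  0.0038,  0.0207]), 'grasp_force': 0.0, 'grip_width': 1.0030724784095961}
```

```bash
python3 - <<'E'
import cv2,numpy as np
a=cv2.imread("pics/side0.png");b=cv2.imread("pics/top0.png")
a1=cv2.resize(a[120:400,180:400],None,fx=2,fy=2,interpolation=2)
b1=cv2.resize(b[130:270,90:450],None,fx=2.2,fy=2.2,interpolation=2)
cv2.imwrite("pics/a1.png",a1);cv2.imwrite("pics/b1.png",b1)
E
```

```text
(no output)
```

View pics/a1.png

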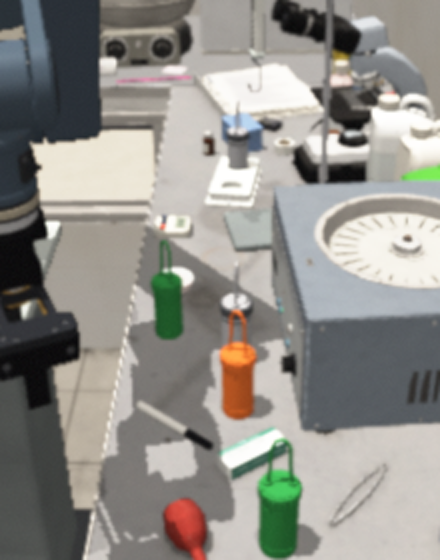

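View pics/b1.png

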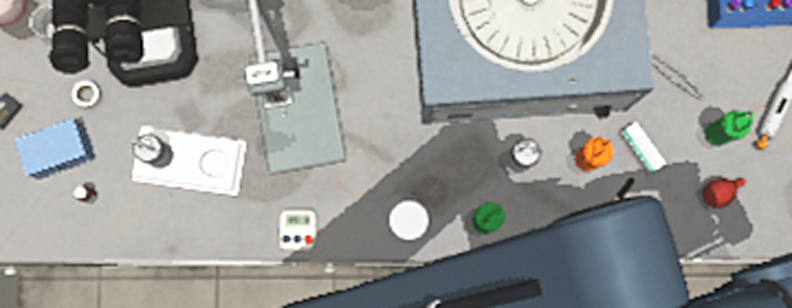

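The steel can (the target) is at top px (329,199), standing alone between the orange can and the centrifuge. The possible mix-ups:
- Orange can: top px (358,198)
- Green cans: (312,229) and (423,188)
- can_2: (159,197), in the holder's +y well

The hook is near top px (220,177), and the empty well is at (187,203). I'll move the wrist camera over for a close look.

```bash
python3 -m jog '{"rotation":[[0,0,-0.056],[0,0,-0.056],[0,0,-0.056],[0,0,-0.056],[0,0,-0.056],[0,0,-0.056],[0,0,-0.056],[0,0,-0.056],[0,0,0],[0,0,0]],"travel":[[0.6,4,1.5],[0.6,4,1.5],[0.6,4,1.5],[0.6,4,1.5],[0.6,4,1.5],[0.6,4,1.5],[0.6,4,1.5],[0.6,4,1.5],[0,0,0],[0,0,0]],"grip":[8.7,8.7,8.7,8.7,8.7,8.7,8.7,8.7,8.7,8.7]}'
python3 - <<'E'
from h import *
np.set_printoptions(precision=4,suppress=True)
s=arm.get_state();print(s["q"],s["position"],s["t"])
p=optics.snapshot("wrist"); cv2.imwrite("pics/w1.png",p["pixels"]); 
R=np.array(p["R"]);print(-R.T@p["t"],R)
for t in ("can_center","bail_top"):
    for r in nets.recognise(p,t)[:4]:
        u,v=np.round(r["position"]).astype(int); z=p["z_map"][v,u]
        print(t,round(r["confidence"],2),u,v,back(p,[[u,v]],[z])[0] if z>0 else None)
E
```

```text
t: 2.0
position: [0.3194, -0.2428, 0.3652]
orientation: [[1.0, 0.003, 0.001], [0.003, -1.0, -0.002], [0.001, 0.002, -1.0]]
wrist_force: [0.6, -0.5, -0.3]
grip_width: 0.997
grasp_force: 0.0
[-0.9299  0.0622  1.7727 -0.0005  1.3041  0.6378] [ 0.3194 -0.2428  0.3652] 2.0
[ 0.4034 -0.2431  0.5058] [[ 0.0028 -1.      0.0032]
 [-0.9526 -0.0017  0.3042]
 [-0.3042 -0.0039 -0.9526]]
can_center 0.95 241 133 [ 0.3785 -0.1957  0.0963]
can_center 0.92 286 49 [ 0.4799 -0.2539  0.0979]
can_center 0.87 524 29 [ 0.5168 -0.5652  0.084 ]
can_center 0.66 369 52 [ 0.478  -0.3568  0.0969]
bail_top 0.85 371 50 [ 0.4801 -0.3587  0.0984]
bail_top 0.72 526 30 [ 0.5149 -0.5656  0.0875]
bail_top 0.7 280 52 [ 0.4767 -0.2466  0.0963]
bail_top 0.6 239 130 [ 0.3852 -0.1999  0.1521]
```

View pics/w1.png

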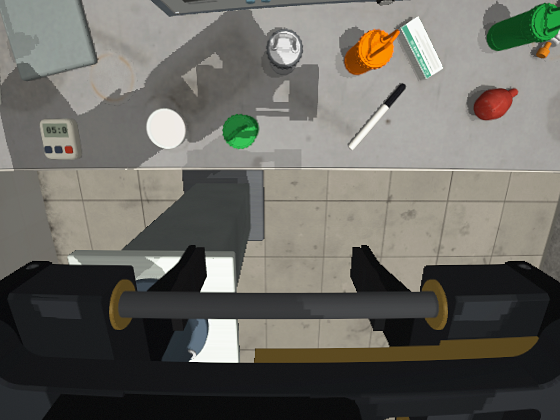

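The crop shows the plain steel can at wrist px (285,48). The green can at (240,130) and the orange one at (370,52) stand close by. Next I'll measure the bail yaw, the free space and the stand.

```bash
python3 - <<'E'
from h import *
np.set_printoptions(precision=4,suppress=True)
for n in ("wrist","top"):
    p=optics.snapshot(n)
    P=cloud(p,np.ones((420,560),bool)); 
    near=lambda c,r:P[np.hypot(P[:,0]-c[0],P[:,1]-c[1])<r]
    C=near((.479,-.246),.035)
    lid=C[(C[:,2]>.085)&(C[:,2]<.102)]; print(n,"lid",len(lid),lid.mean(0),(lid.min(0)+lid.max(0))/2)
    b=C[(C[:,2]>.108)&(C[:,2]<.175)]; print("bail",len(b), b.mean(0), b.max(0) if len(b) else 0)
    if len(b)>5:
        w,V=np.linalg.eigh(np.cov(b[:,:2].T)); print(np.sqrt(w),V[:,1],np.degrees(np.arctan2(V[1,1],V[0,1])))
    # centrifuge: tall points
    for y0 in np.arange(-.35,.0,.05):
        q=P[(P[:,1]>y0)&(P[:,1]<y0+.05)&(P[:,2]>.08)&(P[:,0]>.515)&(P[:,0]<.75)]
        if len(q): print("cf",round(y0,2),np.percentile(q[:,0],2),q[:,2].max())
    if n=="top":
        H=P[(P[:,2]>.015)&(P[:,2]<.04)&(P[:,0]>.38)&(P[:,0]<.56)&(P[:,1]>.17)&(P[:,1]<.42)]
        h=H[(H[:,2]>.022)&(H[:,2]<.034)];r=cv2.minAreaRect(h[:,:2].astype(np.float32));print("holder",r,np.median(h[:,2]))
        B=P[(P[:,2]>.008)&(P[:,2]<.021)&(P[:,0]>.4)&(P[:,0]<.75)&(P[:,1]>-.03)&(P[:,1]<.2)]
        print("base",cv2.minAreaRect(B[:,:2].astype(np.float32)),len(B))
        K=P[(P[:,2]>.2)&(P[:,0]>.4)&(P[:,0]<.6)&(P[:,1]>0)&(P[:,1]<.2)]
        for a in np.arange(.2,.5,.03):
            k=K[(K[:,2]>a)&(K[:,2]<=a+.03)]
            if len(k):print("stand",round(a,2),len(k),k.min(0),k.max(0))
E
```

```text
wrist lid 986 [ 0.4794 -0.2514  0.0962] [ 0.4817 -0.2514  0.0937]
bail 150 [ 0.4807 -0.2518  0.1466] [ 0.484  -0.2394  0.1622]
[0.0011 0.0079] [0.1108 0.9938] 83.63895255854747
cf -0.15 0.5374586960063217 0.09037790327705723
cf -0.1 0.5382540815017195 0.08899025499985533
top lid 115 [ 0.4787 -0.2464  0.0952] [ 0.48   -0.248   0.0936]
bail 14 [ 0.4795 -0.2483  0.1428] [ 0.4824 -0.2357  0.1591]
[0.0014 0.009 ] [0.1198 0.9928] 83.11897877322278
cf -0.35 0.5506721195656851 0.20249643051981026
cf -0.3 0.5476383783437402 0.20398943476823006
cf -0.25 0.5442024674558433 0.20395847327880598
cf -0.2 0.5407983680156855 0.20552864514411273
cf -0.15 0.5373234209331431 0.7854474667441698
cf -0.1 0.5422516286196823 0.7945521247159096
cf -0.05 0.6863348865974056 0.798786824300583
holder ((0.479739248752594, 0.299671471118927), (0.1630641371011734, 0.07818689197301865), 81.31568145751953) 0.02571639548835533
base ((0.5797749757766724, 0.08763492107391357), (0.3268436789512634, 0.2229352444410324), 0.45024895668029785) 1453
stand 0.26 9 [0.5047 0.1069 0.2721] [0.5199 0.112  0.2886]
stand 0.29 1 [0.5007 0.1092 0.2938] [0.5007 0.1092 0.2938]
stand 0.32 28 [0.5059 0.0942 0.3383] [0.5272 0.1263 0.3498]
stand 0.35 28 [0.5076 0.0938 0.3504] [0.5256 0.1229 0.3782]
stand 0.38 32 [0.5076 0.0941 0.3808] [0.5263 0.1251 0.4076]
stand 0.44 226 [0.4988 0.0711 0.4469] [0.5998 0.1343 0.4657]
stand 0.47 114 [0.5048 0.0935 0.4774] [0.5304 0.1299 0.4999]
```

```bash
python3 -m jog '{"rotation":[[0,0,0.1456],[0,0,0.1456],[0,0,0.1456],[0,0,0.1456],[0,0,0.1456],[0,0,0.1456],[0,0,0.1456],[0,0,0.1456],[0,0,0.1456],[0,0,0.1456],[0,0,0],[0,0,0]],"travel":[[1.6,-0.08,-0.5],[1.6,-0.08,-0.5],[1.6,-0.08,-0.5],[1.6,-0.08,-0.5],[1.6,-0.08,-0.5],[1.6,-0.08,-0.5],[1.6,-0.08,-0.5],[1.6,-0.08,-0.5],[1.6,-0.08,-0.5],[1.6,-0.08,-0.5],[0,0,0],[0,0,0]],"grip":[3,3,3,3,3,3,3,3,3,3,3,3]}'
python3 - <<'E'
from h import *
np.set_printoptions(precision=4,suppress=True)
s=arm.get_state();print(s["q"],s["position"],s["t"],s["grip_width"])
p=optics.snapshot("wrist"); cv2.imwrite("pics/w2.png",p["pixels"]); 
print("cam",-np.array(p["R"]).T@p["t"])
P=cloud(p,np.ones((420,560),bool)); C=P[(np.hypot(P[:,0]-.48,P[:,1]+.249)<.03)]
lid=C[(C[:,2]>.085)&(C[:,2]<.102)]; print("lid",len(lid),lid.mean(0),(lid.min(0)+lid.max(0))/2)
b=C[(C[:,2]>.108)&(C[:,2]<.175)]; print("bail",len(b), b.mean(0),b.min(0), b.max(0))
w,V=np.linalg.eigh(np.cov(b[:,:2].T)); print(np.sqrt(w),np.degrees(np.arctan2(V[1,1],V[0,1])))
t=b[b[:,2]>.15];print("peak",t.mean(0),(t.min(0)+t.max(0))/2)
E
```

```text
t: 3.45
position: [0.4786, -0.2515, 0.3137]
orientation: [[0.117, 0.993, -0.002], [0.993, -0.117, 0.001], [0.001, -0.002, -1.0]]
wrist_force: [0.1, 0.3, 1.1]
grip_width: 0.348
grasp_force: 0.0
[-0.6904  0.3368  1.5556 -0.0004  1.2516 -0.5728] [ 0.4786 -0.2515  0.3137] 3.45 0.3483401244986213
cam [ 0.4881 -0.1682  0.4542]
lid 988 [ 0.4825 -0.2491  0.096 ] [ 0.4826 -0.251   0.0935]
bail 118 [ 0.4824 -0.2458  0.1483] [ 0.4793 -0.2622  0.1106] [ 0.4853 -0.2379  0.1623]
[0.0011 0.0065] 82.59852881512661
peak [ 0.4819 -0.249   0.1577] [ 0.4818 -0.251   0.1562]
```

View pics/w2.png

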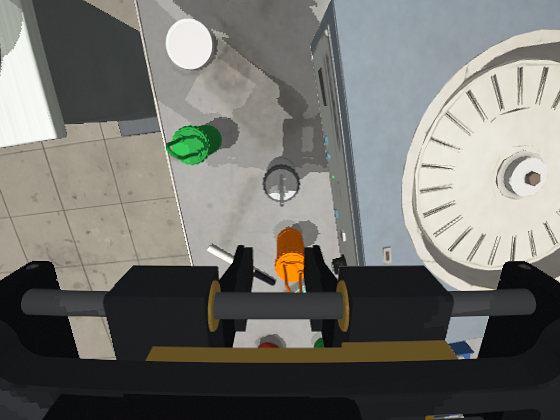

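The view shows the steel can with its bail at px (282,183), clear of the orange can at (290,255) and the green at (193,145). It can't be gripped from the side where it stands because of the centrifuge and the other cans. I'll lift it by the bail wire first, move it to open space, and regrip it there.

```bash
python3 -m jog '{"rotation":[[0,0,0],[0,0,0],[0,0,0],[0,0,0],[0,0,0],[0,0,0],[0,0,0],[0,0,0],[0,0,0],[0,0,0]],"travel":[[0.34,0.1,-2],[0,0,-2],[0,0,-2],[0,0,-2],[0,0,-2],[0,0,-2],[0,0,-1.6],[0,0,-1],[0,0,0],[0,0,0]],"grip":[3,3,3,3,3,3,3,3,3,3]}'
python3 -m jog '{"rotation":[[0,0,0],[0,0,0],[0,0,0],[0,0,0],[0,0,0],[0,0,0],[0,0,0],[0,0,0]],"travel":[[0,0,0],[0,0,0],[0,0,0],[0,0,0],[0,0,0],[0,0,0],[0,0,0],[0,0,0]],"grip":[0,0,0,0,0,0,0,0]}' 35
python3 - <<'E'
from h import *
np.set_printoptions(precision=4,suppress=True)
s=arm.get_state();print(s["q"],s["position"],s["t"],s["grip_width"],s["wrist_force"])
E
```

```text
t: 4.5
position: [0.4826, -0.2505, 0.1691]
orientation: [[0.115, 0.993, 0.001], [0.993, -0.115, -0.001], [-0.0, 0.001, -1.0]]
wrist_force: [-0.0, 0.8, -0.1]
grip_width: 0.346
grasp_force: 0.0
t: 5.3
position: [0.4826, -0.2501, 0.1688]
orientation: [[0.114, 0.994, 0.0], [0.994, -0.114, -0.0], [-0.0, 0.0, -1.0]]
wrist_force: [-1.3, 0.0, 3.7]
grip_width: 0.031
grasp_force: 35.0
[-0.6837  0.5234  1.7113 -0.0001  0.9067 -0.5698] [ 0.4826 -0.2501  0.1688] 5.3 0.03077111583352446 [-1.3156  0.0341  3.7205]
```

```bash
python3 -m jog '{"rotation":[[0,0,0],[0,0,0],[0,0,0],[0,0,0],[0,0,0],[0,0,0],[0,0,0],[0,0,0],[0,0,0],[0,0,0]],"travel":[[0,0,0.5],[0,0,0.8],[0,0,1],[0,0,1.2],[0,0,1],[0,0,0.8],[0,0,0.5],[0,0,0],[0,0,0],[0,0,0]],"grip":[0,0,0,0,0,0,0,0,0,0]}'
python3 - <<'E'
from h import *
np.set_printoptions(precision=4,suppress=True)
s=arm.get_state();print(s["q"],s["position"],s["t"],s["grip_width"],s["wrist_force"])
# fit planar model with tool-down data
D=[([.5275,1.4327],[.2712,-.5631,.2446]),([.0622,1.7727],[.3194,-.2428,.3652]),([.3368,1.5556],[.4786,-.2515,.3137]),([.5234,1.7113],[.4826,-.2501,.1688]),(s["q"][1:3],s["position"])]
A=[];y=[]
for (a,b),x in D:
    A.append([1,0,np.sin(a),np.sin(a+b),np.cos(a+b)]);y.append(np.hypot(x[0],x[1]))
    A.append([0,1,np.cos(a),np.cos(a+b),-np.sin(a+b)]);y.append(x[2])
r=np.linalg.lstsq(np.array(A),np.array(y),rcond=None);print(r[0],np.array(A)@r[0]-y, r[3])
p=optics.snapshot("side"); cv2.imwrite("pics/s2.png",p["pixels"])
p=optics.snapshot("wrist"); cv2.imwrite("pics/w3.png",p["pixels"])
cv2.imwrite("pics/sw.png",np.vstack([cv2.resize(p["pixels"],(420,315)),cv2.resize(cv2.imread("pics/s2.png")[200:340,200:387],(380,285))[:, :].repeat(1,0) if 0 else cv2.resize(cv2.imread("pics/s2.png")[200:330,215:390],(420,280))]))
E
```

```text
t: 6.3
position: [0.4823, -0.2498, 0.226]
orientation: [[0.114, 0.994, -0.001], [0.994, -0.114, 0.001], [0.001, -0.001, -1.0]]
wrist_force: [-0.3, 0.8, -3.0]
grip_width: 0.038
grasp_force: 35.0
[-0.6838  0.4419  1.658   0.      1.043  -0.5698] [ 0.4823 -0.2498  0.226 ] 6.3 0.03798150061027965 [-0.3205  0.7641 -2.9731]
[ 0.0138 -0.0009  0.5723  0.3927  0.107 ] [-0.0004  0.001  -0.0007 -0.0006  0.001  -0.     -0.0003 -0.0002  0.0004
 -0.0001] [3.859  3.154  0.2765 0.2292 0.1786]
```

View pics/sw.png

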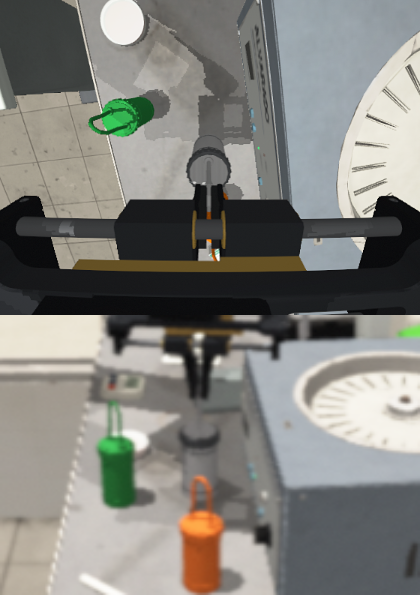

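```bash
python3 -m jog '{"rotation":[[0,0,0],[0,0,0],[0,0,0],[0,0,0],[0,0,0],[0,0,0],[0,0,0],[0,0,0],[0,0,0],[0,0,0],[0,0,0],[0,0,0]],"travel":[[0,1,0],[0,2,0],[0,2.5,0],[0,2.5,0],[0,2.5,0],[0,2.5,0],[0,2.5,0],[0,2.5,0],[0,2,0],[0,1,0],[0,0,0],[0,0,0]],"grip":[0,0,0,0,0,0,0,0,0,0,0,0]}'
python3 -m jog '{"rotation":[[0,0,0],[0,0,0],[0,0,0],[0,0,0],[0,0,0],[0,0,0],[0,0,0],[0,0,0],[0,0,0],[0,0,0]],"travel":[[0,0,-1],[0,0,-1.2],[0,0,-1.2],[0,0,-1],[0,0,-0.6],[0,0,-0.3],[0,0,-0.2],[0,0,-0.15],[0,0,-0.1],[0,0,0]],"grip":[0,0,0,0,0,0,0,0,0,0]}'
```

```text
t: 7.6
position: [0.4828, -0.0404, 0.2266]
orientation: [[0.113, 0.994, 0.0], [0.994, -0.113, -0.001], [-0.001, 0.0, -1.0]]
wrist_force: [-0.2, -0.0, -2.9]
grip_width: 0.03
grasp_force: 35.0
t: 8.6
position: [0.4827, -0.0401, 0.1692]
orientation: [[0.114, 0.994, 0.0], [0.994, -0.114, -0.0], [-0.0, 0.0, -1.0]]
wrist_force: [-0.9, -0.1, -3.0]
grip_width: 0.031
grasp_force: 35.0
```

```bash
python3 -m jog '{"rotation":[[0,0,0],[0,0,0],[0,0,0],[0,0,0]],"travel":[[0,0,-0.1],[0,0,-0.1],[0,0,0],[0,0,0]],"grip":[0,0,0,0]}'
```

```text
t: 9.0
position: [0.4838, -0.0404, 0.1687]
orientation: [[0.114, 0.994, 0.003], [0.994, -0.114, -0.001], [-0.001, 0.004, -1.0]]
wrist_force: [-1.5, 0.2, 8.5]
grip_width: 0.038
grasp_force: 35.0
```

```bash
python3 -m jog '{"rotation":[[0,0,0],[0,0,0],[0,0,0],[0,0,0],[0,0,0],[0,0,0],[0,0,0],[0,0,0],[0,0,0],[0,0,0],[0,0,0],[0,0,0]],"travel":[[0,0,0],[0,0,0],[0,0,0],[0,0,1],[0,0,2],[0,0,3],[-1,0,3],[-3,0,3],[-3,0,3],[-3,0,1],[0,0,0],[0,0,0]],"grip":[3,3,3,3,3,3,3,3,3,3,3,3]}'
python3 -c "
from h import *
np.set_printoptions(precision=4,suppress=True)
s=arm.get_state();print(repr(s['q']),s['position'])"
python3 -m jog '{"rotation":[[0,0,-0.13],[0,-0.1,-0.13],[0,-0.1,-0.13],[0,-0.1,-0.13],[0,-0.1,-0.13],[0,-0.1,-0.13],[0,0,-0.13],[0,0,0],[0,0,0]],"travel":[[0,0,0],[0,0,0],[0,0,0],[0,0,0],[0,0,0],[0,0,0],[0,0,0],[0,0,0],[0,0,0]],"grip":[3,3,3,3,3,3,3,3,3]}'
python3 - <<'E'
from h import *
np.set_printoptions(precision=4,suppress=True)
s=arm.get_state();print(repr(s["q"]),s["position"],s["t"]);print(repr(s["orientation"]))
p=optics.snapshot("wrist"); cv2.imwrite("pics/w4.png",p["pixels"]);print("cam",-np.array(p["R"]).T@p["t"])
for t in ("hook_seat","well_floor","can_center"):
  for r in nets.recognise(p,t)[:3]: print(t,r["confidence"],r["position"])
E
```

```text
t: 10.2
position: [0.3827, -0.0401, 0.3278]
orientation: [[0.114, 0.993, 0.002], [0.993, -0.114, -0.001], [-0.001, 0.003, -1.0]]
wrist_force: [-0.3, 0.4, -0.0]
grip_width: 0.346
grasp_force: 0.0
array([-0.3973,  0.076 ,  1.8685,  0.0002,  1.1946, -0.2828]) [ 0.3827 -0.0401  0.3278]
t: 11.1
position: [0.3834, -0.0399, 0.3268]
orientation: [[0.763, 0.508, 0.399], [0.606, -0.778, -0.169], [0.225, 0.37, -0.901]]
wrist_force: [1.3, -0.8, -0.0]
grip_width: 0.345
grasp_force: 0.0
array([-0.394 , -0.0893,  2.1249, -0.0041,  0.6581,  0.5536]) [ 0.3834 -0.0399  0.3268] 11.1
array([[ 0.7633,  0.5081,  0.3989],
       [ 0.6057, -0.7776, -0.1686],
       [ 0.2246,  0.3703, -0.9014]])
cam [0.3915 0.0343 0.4725]
well_floor 0.8 [43.9, 39.7]
can_center 0.94 [284.3, 278.1]
can_center 0.69 [247.0, 162.7]
can_center 0.56 [382.3, 260.2]
```

View pics/w4.png

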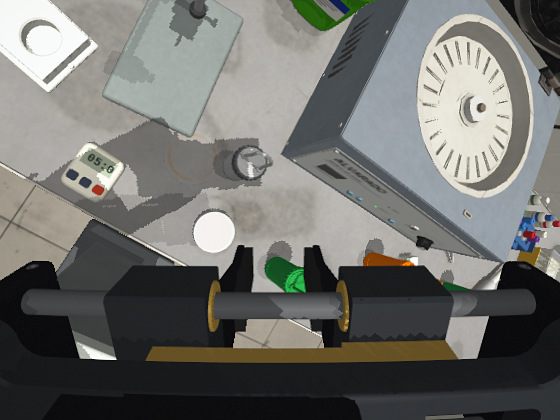

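The view shows the steel can at px (248,163), standing free, with the petri dish at (214,231) and the stand's base at (172,65). The holder's empty well is at (43,40). Next come the kinematics and the turn to a tilted side grip.

```bash
cat > kin.py <<'E'
import numpy as np
from scipy.spatial.transform import Rotation as Ro
from scipy.optimize import least_squares
Z=lambda a:Ro.from_euler('z',a).as_matrix()
Y=lambda a:Ro.from_euler('y',a).as_matrix()
D=[([-1.3005,.5275,1.4327,0,1.1814,-.1785],[.2712,-.5631,.2446]),
([-.9299,.0622,1.7727,0,1.3041,.6378],[.3194,-.2428,.3652]),
([-.6904,.3368,1.5556,0,1.2516,-.5728],[.4786,-.2515,.3137]),
([-.6837,.5234,1.7113,0,.9067,-.5698],[.4826,-.2501,.1688]),
([-.6838,.4419,1.658,0,1.043,-.5698],[.4823,-.2498,.226]),
([-.3973,.076,1.8685,.0002,1.1946,-.2828],[.3827,-.0401,.3278]),
([-.394,-.0893,2.1249,-.0041,.6581,.5536],[.3834,-.0399,.3268])]
def fk(q,k,s4=1):
    a,b,d,L1,L2,e,Lt=k
    A=Z(q[0]); F=A@Y(q[1]+q[2])@Z(s4*q[3]); R=F@Y(q[4])
    p=A@[a,b,d]+A@Y(q[1])@[0,0,L1]+A@Y(q[1]+q[2])@[e,0,0]+F@[0,0,L2]+R@[0,0,Lt]
    return p,R@Z(q[5]+np.pi/2)
def fit(s4=1):
    f=lambda k:np.r_[np.ravel([fk(q,k,s4)[0]-p for q,p in D])*1000,(k[0])/.05,(k[5])/.05]
    r=least_squares(f,[0,.11,.3,.5,.4,0,.3]);return r.x,f(r.x)
E
python3 - <<'E'
from kin import *
np.set_printoptions(precision=4,suppress=True)
k,r=fit();print(k,np.abs(r).max())
R0=np.array([[.7633,.5081,.3989],[.6057,-.7776,-.1686],[.2246,.3703,-.9014]])
print(fk(D[-1][0],k)[1]-R0)
t=np.radians(30);
for az in (-60,-45):
    a=np.radians(az);z=np.array([np.cos(a)*np.cos(t),np.sin(a)*np.cos(t),-np.sin(t)]);y=np.array([np.sin(a),-np.cos(a),0]);R=np.c_[np.cross(y,z),y,z]
    print(az,Ro.from_matrix(R@R0.T).as_rotvec())
    lo=[-3.08,-.75,.22,-1.43,0,-2.85];hi=[3.08,2.2,2.44,4.57,2.65,2.85]
    for nm,pt in (("grip",(.482,-.04,.048)),("pre",(.42,.06,.13)),("hook",(.51,.108,.19)),("well",(.475,.257,.056))):
      for s4 in (1,-1):
        best=None
        for g in ([-.4,-.1,2.1,0,.7,.5],[0,0,2,1.5,1,0],[0,0,2,-1.2,1,0],[.5,0,2,3,1,-1]):
            f=lambda q:np.r_[(fk(q,k,s4)[0]-pt)*20,(fk(q,k,s4)[1]-R).ravel()]
            o=least_squares(f,np.clip(g,lo,hi),bounds=(lo,hi))
            if best is None or o.cost<best.cost-1e-6:best=o
        print(nm,s4,best.x,best.cost)
E
```

```text
[-0.0002  0.111   0.2735  0.5877  0.3917  0.1133  0.2831] 2.2666715576211276
[[ 0.  0.  0.]
 [ 0. -0.  0.]
 [-0.  0.  0.]]
-60 [ 0.1794 -0.9304 -1.3631]
grip 1 [ 0.165   1.0227  2.1322  4.3467  1.0519 -1.5564] 3.0453494710989595e-26
grip -1 [ 0.165   1.0227  2.1322  1.9365  1.0519 -1.5564] 5.35389348340686e-25
pre 1 [ 0.4614  0.8029  2.1027 -1.43    1.0539 -1.8763] 0.003412503225758904
pre -1 [ 0.4627  0.8129  2.1426  1.5237  1.0459 -1.7859] 4.350988002186143e-23
hook 1 [ 0.4684  0.6986  1.8817 -1.3155  1.1054 -2.2077] 8.694046889617787e-30
hook -1 [ 0.4684  0.6986  1.8817  1.3155  1.1054 -2.2077] 3.7420822614950217e-22
well 1 [ 0.7366  0.9893  1.6595 -1.1315  1.209  -2.0879] 1.3482863575295427e-26
well -1 [ 0.7366  0.9893  1.6595  1.1315  1.209  -2.0879] 1.133810246973939e-26
-45 [ 0.2909 -0.874  -1.1211]
grip 1 [ 0.0716  1.0964  2.2908  3.9142  1.2163 -1.3735] 3.276059716777528e-30
grip -1 [ 0.0716  1.0964  2.2908  2.369   1.2163 -1.3735] 2.475283869544896e-20
pre 1 [ 0.4249  0.8506  2.3097  4.3419  1.0539 -1.5507] 2.5279103352191953e-24
pre -1 [ 0.4249  0.8506  2.3097  1.9413  1.0539 -1.5507] 6.310692549219017e-30
hook 1 [ 0.4359  0.6733  2.0694  4.57    0.9541 -2.0073] 0.001415043966907152
hook -1 [ 0.4406  0.6682  2.0426  1.6409  0.9563 -2.0726] 8.076348155070678e-28
well 1 [ 0.7329  0.9826  1.9484  4.57    1.0215 -1.7057] 0.03431453189814586
well -1 [ 0.7468  0.9728  1.8179  1.4099  1.069  -1.9734] 6.661171630280923e-21
```

```bash
python3 -m jog '{"rotation":[[0.015,-0.078,-0.114],[0.015,-0.078,-0.114],[0.015,-0.078,-0.114],[0,0,0]],"travel":[[0.5,1,0],[0.5,1,0],[0.5,1,0],[0,0,0]],"grip":[3,3,3,3]}'
python3 - <<'E'
from kin import *; from h import arm
np.set_printoptions(precision=4,suppress=True)
s=arm.get_state();print(repr(s["q"]),s["position"]);print(s["orientation"])
k,r=fit()
for s4 in (1,-1):
    p,R=fk(s["q"],k,s4);print(s4,p-s["position"],np.abs(R-s["orientation"]).max())
E
```

```text
t: 11.7
position: [0.3915, -0.0197, 0.3253]
orientation: [[0.843, 0.235, 0.484], [0.394, -0.882, -0.259], [0.366, 0.409, -0.836]]
wrist_force: [0.0, -0.9, -0.3]
grip_width: 0.343
grasp_force: 0.0
array([-0.2333, -0.0736,  2.1811, -0.3033,  0.4878,  1.2167]) [ 0.3915 -0.0197  0.3253]
[[ 0.8431  0.2348  0.4837]
 [ 0.3941 -0.8819 -0.2588]
 [ 0.3658  0.4089 -0.8361]]
1 [ 0.0001  0.     -0.0001] 2.7755575615628914e-16
-1 [ 0.0184  0.0771 -0.0001] 0.5059214198797493
```

```bash
cat > ik.py <<'E'
from kin import *
k,_=fit()
lo=np.array([-3.08,-.75,.22,-1.43,0,-2.85]);hi=np.array([3.08,2.2,2.44,4.57,2.65,2.85])
def RT(az,th,flip=1):
    a=np.radians(az);t=np.radians(th);z=np.array([np.cos(a)*np.cos(t),np.sin(a)*np.cos(t),-np.sin(t)]);y=flip*np.array([np.sin(a),-np.cos(a),0]);return np.c_[np.cross(y,z),y,z]
def ik(pt,R,seeds=None):
    out=[]
    for g in seeds or ([0,.8,2,-1.2,1,-2],[0,.8,2,4.3,1,-1.5],[0,.8,2,3,1,-1],[0,.5,2,1.5,1,0],[0,.5,1.5,0.1,.3,0],[0,.8,2,1.2,1,2],[0,.8,2,3,1,2]):
        f=lambda q:np.r_[(fk(q,k)[0]-pt)*20,(fk(q,k)[1]-R).ravel()]
        o=least_squares(f,np.clip(g,lo+.01,hi-.01),bounds=(lo,hi),max_nfev=60)
        if o.cost<1e-8 and not any(np.abs(o.x-x).max()<.01 for x in out): out.append(o.x)
    return out
E
python3 - <<'E'
from ik import *
np.set_printoptions(precision=2,suppress=True)
for th in (30,40):
 for nm,pt in (("grip",(.482,-.04,.048)),("hook",(.51,.108,.18)),("well",(.475,.257,.06))):
  for az in range(-90,91,30):
    S=ik(pt,RT(az,th)); 
    if S: print(th,nm,az,*[str(s) for s in S])
E
```

```text
30 grip -90 [ 0.19  0.99  1.82 -1.21  1.14 -1.93]
30 grip -60 [ 0.17  1.02  2.13  4.35  1.05 -1.56]
30 grip -30 [-0.11  1.22  2.44  3.5   1.53 -1.37]
30 grip 30 [-0.9   1.14  2.35  1.89  1.13 -1.95]
30 grip 60 [-0.87  1.    2.03  1.17  1.09 -1.45]
30 grip 90 [-0.73  1.    1.73  0.72  1.35 -1.26]
30 hook -90 [ 0.43  0.8   1.58 -0.92  1.46 -2.26]
30 hook -60 [ 0.47  0.72  1.88 -1.33  1.1  -2.18]
30 hook -30 [ 0.36  0.68  2.2   4.17  0.9  -1.82]
30 hook 30 [-0.43  0.72  2.42  2.19  1.05 -1.57]
30 hook 60 [-0.54  0.68  2.14  1.37  1.08 -1.21]
30 hook 90 [-0.47  0.73  1.82  0.9   1.37 -1.04]
30 well -90 [ 0.65  1.04  1.37 -0.76  1.55 -2.13]
30 well -60 [ 0.74  0.98  1.66 -1.13  1.21 -2.09]
30 well -30 [ 0.72  0.97  1.98  4.5   1.   -1.79]
30 well 0 [ 0.51  1.05  2.28  3.61  1.21 -1.47]
30 well 30 [ 0.09  1.15  2.41  2.76  1.43 -1.75]
30 well 60 [-0.19  1.04  2.25  1.98  1.1  -1.72]
30 well 90 [-0.21  0.96  1.95  1.24  1.11 -1.32]
40 grip -90 [ 0.13  0.91  1.86 -1.16  0.98 -2.03]
40 grip -60 [ 0.1   0.92  2.14  4.35  0.84 -1.67]
40 grip -30 [-0.15  1.04  2.41  3.45  1.16 -1.45]
40 grip 30 [-0.81  0.99  2.33  1.94  0.93 -1.79]
40 grip 60 [-0.8   0.91  2.05  1.15  0.94 -1.35]
40 grip 90 [-0.69  0.92  1.77  0.68  1.2  -1.2 ]
40 hook -90 [ 0.38  0.72  1.61 -0.82  1.33 -2.33]
40 hook -60 [ 0.41  0.64  1.88 -1.19  0.96 -2.36]
40 hook -30 [ 0.3   0.58  2.16  4.34  0.65 -2.08]
40 hook 0 [-0.01  0.57  2.35  3.13  0.65 -1.57]
40 hook 30 [-0.35  0.57  2.32  2.06  0.73 -1.28]
40 hook 60 [-0.47  0.58  2.1   1.26  0.93 -0.99]
40 hook 90 [-0.42  0.65  1.82  0.82  1.25 -0.94]
40 well -90 [ 0.62  0.96  1.44 -0.69  1.39 -2.16]
40 well -60 [ 0.69  0.91  1.7  -1.05  1.06 -2.19]
40 well 0 [ 0.47  0.91  2.24  3.61  0.88 -1.56]
40 well 30 [ 0.13  0.96  2.35  2.79  1.03 -1.65]
40 well 60 [-0.12  0.91  2.22  1.97  0.87 -1.55]
40 well 90 [-0.15  0.88  1.95  1.19  0.96 -1.19]
```

```bash
python3 - <<'E'
from ik import *
np.set_printoptions(precision=2,suppress=True)
sd=([-.7,.9,2.3,2,.9,-1.7],[-.3,.8,2.3,2.8,.9,-1.5])
def off(pt,az,th): # TCP 8 mm behind can axis
    return np.array(pt)-.008*RT(az,th)[:,2]
for th in (37,40,43):
 for az in (15,20,25): 
  for z in (.05,.12,.22): print("grip",th,az,z,*map(str,ik(off((.482,-.04,z),az,th),RT(az,th),sd)))
 for az in (30,35,40):
  for z in (.13,.195): print("hook",th,az,z,*map(str,ik(off((.505,.108,z),az,th),RT(az,th),sd)))
 for az in (30,45,60):
  for z in (.058,.16): print("well",th,az,z,*map(str,ik(off((.475,.257,z),az,th),RT(az,th),sd)))
E
```

```text
grip 37 15 0.05
grip 37 15 0.12
grip 37 15 0.22 [-0.78  0.45  2.42  1.88  0.81 -1.24]
grip 37 20 0.05
grip 37 20 0.12
grip 37 20 0.22 [-0.82  0.45  2.38  1.72  0.84 -1.18]
grip 37 25 0.05 [-0.84  1.05  2.4   2.05  1.04 -1.92]
grip 37 25 0.12 [-0.84  0.81  2.41  1.92  0.95 -1.66]
grip 37 25 0.22 [-0.84  0.45  2.34  1.58  0.87 -1.13]
hook 37 30 0.13 [-0.4   0.78  2.41  2.24  0.95 -1.61]
hook 37 30 0.195 [-0.4   0.54  2.37  2.05  0.8  -1.31]
hook 37 35 0.13 [-0.44  0.76  2.37  2.09  0.92 -1.57]
hook 37 35 0.195 [-0.44  0.54  2.34  1.88  0.82 -1.25]
hook 37 40 0.13 [-0.47  0.75  2.33  1.93  0.9  -1.5 ]
hook 37 40 0.195 [-0.47  0.54  2.3   1.73  0.84 -1.19]
well 37 30 0.058 [ 0.11  1.02  2.39  2.78  1.18 -1.69]
well 37 30 0.16 [ 0.11  0.67  2.38  2.69  0.84 -1.52]
well 37 45 0.058 [-0.06  0.99  2.35  2.39  1.06 -1.74]
well 37 45 0.16 [-0.06  0.66  2.34  2.2   0.83 -1.42]
well 37 60 0.058 [-0.16  0.94  2.24  1.96  0.94 -1.62]
well 37 60 0.16 [-0.16  0.65  2.23  1.73  0.86 -1.24]
grip 40 15 0.05
grip 40 15 0.12
grip 40 15 0.22 [-0.75  0.4   2.38  1.8   0.73 -1.11]
grip 40 20 0.05 [-0.79  1.
[... 1353 characters left out ...]
 25 0.22 [-0.78  0.38  2.29  1.45  0.76 -0.9 ]
hook 43 30 0.13 [-0.35  0.68  2.35  2.18  0.75 -1.44]
hook 43 30 0.195 [-0.35  0.46  2.3   1.89  0.63 -1.07]
hook 43 35 0.13 [-0.38  0.67  2.32  2.02  0.75 -1.39]
hook 43 35 0.195 [-0.38  0.47  2.28  1.73  0.67 -1.02]
hook 43 40 0.13 [-0.41  0.67  2.29  1.86  0.75 -1.33]
hook 43 40 0.195 [-0.41  0.47  2.25  1.59  0.72 -0.97]
well 43 30 0.058 [ 0.13  0.91  2.34  2.78  0.93 -1.62]
well 43 30 0.16 [ 0.13  0.58  2.31  2.62  0.59 -1.4 ]
well 43 45 0.058 [-0.01  0.89  2.3   2.38  0.86 -1.62]
well 43 45 0.16 [-0.01  0.58  2.28  2.08  0.65 -1.22]
well 43 60 0.058 [-0.11  0.87  2.21  1.93  0.8  -1.49]
well 43 60 0.16 [-0.11  0.58  2.19  1.61  0.73 -1.05]
```

```bash
cat > plan.py <<'E'
from ik import *
def rows(Q):
    P=[fk(q,k) for q in Q]
    for i in range(1,len(P)):
        w=Ro.from_matrix(P[i][1]@P[i-1][1].T).as_rotvec(); d=(P[i][0]-P[i-1][0])*100
        print(i,np.round(w,3),np.round(d,2),round(np.linalg.norm(w),3),np.round(P[i][0],3),"dir",np.round(P[i][1][:,2],2))
E
python3 - <<'E'
from plan import *; from h import arm
np.set_printoptions(precision=3,suppress=True)
q0=arm.get_state()["q"];R=RT(20,43)
qb=ik(np.array([.482,-.04,.25])-.010*R[:,2],R,([-.7,.9,2.3,2,.9,-1.7],))[0];print(q0,qb)
# via: swing the tool down/left first (q5 larger, q4 rising), then home
n=26;s=np.linspace(0,1,n+1)
Q=[(1-a)*q0+a*qb+np.array([0,.0,-.25,0,.35,0])*np.sin(np.pi*a) for a in s]
rows(Q)
E
```

```text
[-0.233 -0.074  2.181 -0.303  0.488  1.217] [-0.759  0.275  2.281  1.412  0.725 -0.729]
1 [ 0.022  0.042 -0.002] [ 0.21 -0.29 -0.3 ] 0.048 [ 0.394 -0.023  0.322] dir [ 0.45 -0.24 -0.86]
2 [0.028 0.039 0.004] [ 0.24 -0.12 -0.26] 0.048 [ 0.396 -0.024  0.32 ] dir [ 0.41 -0.21 -0.88]
3 [0.033 0.036 0.009] [ 0.29  0.04 -0.22] 0.049 [ 0.399 -0.023  0.317] dir [ 0.38 -0.18 -0.91]
4 [0.037 0.031 0.014] [ 0.35  0.19 -0.18] 0.05 [ 0.402 -0.022  0.316] dir [ 0.36 -0.14 -0.92]
5 [0.041 0.025 0.018] [ 0.4   0.31 -0.13] 0.051 [ 0.406 -0.018  0.314] dir [ 0.34 -0.1  -0.94]
6 [0.044 0.019 0.022] [ 0.46  0.41 -0.08] 0.053 [ 0.411 -0.014  0.314] dir [ 0.32 -0.05 -0.95]
7 [0.046 0.012 0.025] [ 0.52  0.47 -0.03] 0.054 [ 0.416 -0.01   0.313] dir [ 0.31  0.   -0.95]
8 [0.047 0.005 0.027] [0.57 0.52 0.01] 0.054 [ 0.422 -0.004  0.313] dir [ 0.3   0.05 -0.95]
9 [ 0.047 -0.002  0.028] [0.61 0.53 0.04] 0.055 [0.428 0.001 0.314] dir [ 0.3   0.11 -0.95]
10 [ 0.047 -0.009  0.028] [0.65 0.52 0.06] 0.055 [0.434 0.006 0.314] dir [ 0.31  0.16 -0.94]
11 [ 0.045 -0.015  0.026] [0.67 0.48 0.07] 0.054 [0.441 0.011 0.315]
[... 768 characters left out ...]
52  0.42 -0.74]
20 [ 0.008 -0.033 -0.021] [ 0.28 -0.54 -0.43] 0.04 [0.492 0.008 0.304] dir [ 0.56  0.42 -0.72]
21 [ 0.003 -0.029 -0.027] [ 0.15 -0.66 -0.54] 0.039 [0.494 0.002 0.299] dir [ 0.59  0.41 -0.7 ]
22 [-0.002 -0.024 -0.032] [-0.01 -0.77 -0.65] 0.04 [ 0.493 -0.006  0.292] dir [ 0.62  0.38 -0.69]
23 [-0.006 -0.018 -0.036] [-0.18 -0.85 -0.75] 0.041 [ 0.492 -0.014  0.284] dir [ 0.64  0.36 -0.68]
24 [-0.01  -0.011 -0.039] [-0.36 -0.91 -0.85] 0.042 [ 0.488 -0.024  0.276] dir [ 0.66  0.33 -0.68]
25 [-0.013 -0.004 -0.041] [-0.55 -0.95 -0.93] 0.043 [ 0.483 -0.033  0.267] dir [ 0.68  0.29 -0.68]
26 [-0.015  0.002 -0.042] [-0.74 -0.95 -0.99] 0.045 [ 0.475 -0.043  0.257] dir [ 0.69  0.25 -0.68]
```

```bash
python3 -m jog '{"rotation":[[0.05,0.081,0.002],[0.07,0.067,0.023],[0.085,0.044,0.04],[0.093,0.017,0.052],[0.094,-0.011,0.056],[0.088,-0.036,0.05],[0.077,-0.058,0.036],[0.061,-0.072,0.014],[0.041,-0.075,-0.011],[0.021,-0.069,-0.036],[0.001,-0.053,-0.059],[-0.016,-0.029,-0.075]],"travel":[[0.45,-0.41,-0.56],[0.64,0.23,-0.4],[0.86,0.72,-0.21],[1.09,0.99,-0.02],[1.26,1.05,0.1],[1.36,0.9,0.14],[1.37,0.58,0.07],[1.28,0.13,-0.1],[1.06,-0.4,-0.39],[0.68,-0.95,-0.76],[0.14,-1.43,-1.19],[-0.54,-1.76,-1.6]],"grip":[3,3,3,3,3,3,3,3,3,3,3,3]}'
python3 -m jog '{"rotation":[[-0.028,-0.002,-0.083],[0,0,0],[0,0,0]],"travel":[[-1.29,-1.9,-1.92],[0,0,0],[0,0,0]],"grip":[8,8,8]}'
python3 - <<'E'
from ik import *; from h import *
np.set_printoptions(precision=4,suppress=True)
s=arm.get_state();print(s["q"],s["position"],s["t"]);print(s["orientation"])
print("rot to target",Ro.from_matrix(RT(20,43)@s["orientation"].T).as_rotvec())
for n in ("side","wrist","top"):
    p=optics.snapshot(n); cv2.imwrite(f"pics/{n}5.png",p["pixels"])
    P=cloud(p,np.ones((420,560),bool)); C=P[(np.hypot(P[:,0]-.482,P[:,1]+.04)<.035)]
    lid=C[(C[:,2]>.085)&(C[:,2]<.102)]; b=C[(C[:,2]>.108)&(C[:,2]<.175)]
    if len(lid)>5:print(n,"lid",len(lid),lid.mean(0),(lid.min(0)+lid.max(0))/2)
    if len(b)>5: 
        w,V=np.linalg.eigh(np.cov(b[:,:2].T));print("bail",len(b),b.mean(0),(b.min(0)+b.max(0))/2,np.degrees(np.arctan2(V[1,1],V[0,1])))
    if n=="wrist":
        H=P[(P[:,2]>.24)&(P[:,2]<.335)&(np.hypot(P[:,0]-.51,P[:,1]-.108)<.04)];print("hook",len(H),H.min(0) if len(H) else "",H.max(0) if len(H) else "")
E
```

```text
t: 12.9
position: [0.4901, -0.0272, 0.2772]
orientation: [[0.617, 0.411, 0.671], [0.26, -0.911, 0.32], [0.743, -0.023, -0.669]]
wrist_force: [0.0, 1.0, -0.2]
grip_width: 0.345
grasp_force: 0.0
t: 13.2
position: [0.4765, -0.044, 0.2582]
orientation: [[0.638, 0.337, 0.692], [0.226, -0.941, 0.25], [0.736, -0.003, -0.677]]
wrist_force: [-0.2, 0.3, 0.4]
grip_width: 0.535
grasp_force: 0.0
[-0.7648  0.2775  2.2803  1.4195  0.7311 -0.7335] [ 0.4765 -0.044   0.2582] 13.2
[[ 0.6378  0.3372  0.6924]
 [ 0.226  -0.9414  0.2503]
 [ 0.7363 -0.0032 -0.6767]]
rot to target [-0.0054  0.0058  0.0051]
side lid 105 [ 0.486  -0.0506  0.0945] [ 0.4859 -0.0448  0.0934]
bail 33 [ 0.4845 -0.0518  0.1349] [ 0.4844 -0.0493  0.1334] 81.53567955876409
wrist lid 911 [ 0.4737 -0.0445  0.0961] [ 0.4758 -0.0425  0.0936]
bail 29 [ 0.4801 -0.0524  0.1238] [ 0.4808 -0.0525  0.1247] 111.18365904295317
hook 1360 [0.5024 0.1012 0.2714] [0.5277 0.1117 0.335 ]
top lid 72 [ 0.484  -0.0376  0.0947] [ 0.4827 -0.0386  0.0953]
bail 9 [ 0.4811 -0.0364  0.1505] [ 0.4807 -0.0371  0.1372] 86.06338037215733
```

View pics/wrist5.png

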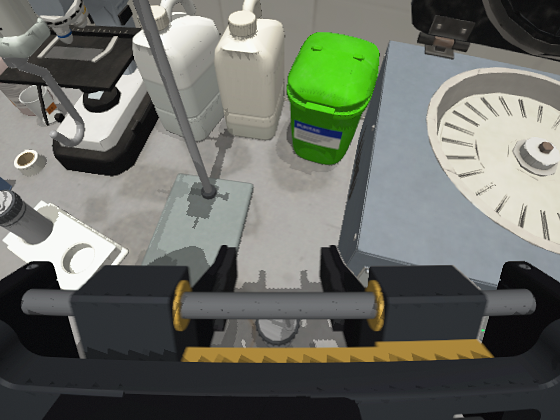

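The wrist view shows the can between the fingers at px (275,325), and the fingers straddle it as planned. The stand's rod foot is at (208,190). Next I'll locate the hook and recheck the can.

```bash
python3 - <<'E'
from h import *
np.set_printoptions(precision=4,suppress=True)
for n in ("wrist","side","top"):
    p=optics.snapshot(n)
    m=(p["z_map"]>0);P=cloud(p,m);v,u=np.nonzero(m)
    s=(P[:,2]>.25)&(P[:,2]<.335)&(np.hypot(P[:,0]-.51,P[:,1]-.108)<.04)
    print(n,s.sum())
    if s.sum():
        print("pix",u[s].min(),u[s].max(),v[s].min(),v[s].max())
        for a in np.arange(.25,.335,.01):
            k=s&(P[:,2]>a)&(P[:,2]<a+.01)
            if k.sum(): print(round(a,2),k.sum(),P[k].min(0),P[k].mean(0),P[k].max(0))
    print("proj",pix(p,[[.51,.108,.275],[.51,.108,.336],[.482,-.04,.09],[.482,-.04,.157]]).round())
    if n!="top":
        c=(v,u); a=p["pixels"]
        if n=="side":
            cc=pix(p,[[.51,.108,.275]])[0].astype(int); crop=a[cc[1]-50:cc[1]+60,cc[0]-70:cc[0]+70]; cv2.imwrite("pics/sc.png",cv2.resize(crop,None,fx=5,fy=5,interpolation=2)); print("crop o",cc-[70,50])
E
```

```text
wrist 1355
pix 3 85 57 146
0.27 248 [0.5057 0.1028 0.2704] [0.5163 0.1063 0.2763] [0.5265 0.1105 0.28  ]
0.28 240 [0.5022 0.1026 0.28  ] [0.5144 0.1059 0.2853] [0.5272 0.111  0.29  ]
0.29 170 [0.5024 0.1025 0.29  ] [0.5205 0.1074 0.2942] [0.5272 0.1106 0.2999]
0.3 154 [0.5221 0.1057 0.3001] [0.5242 0.1078 0.3052] [0.5275 0.1107 0.31  ]
0.31 171 [0.5194 0.1048 0.31  ] [0.5238 0.1076 0.3152] [0.527  0.1105 0.3198]
0.32 198 [0.5109 0.1026 0.32  ] [0.518  0.1063 0.3248] [0.5252 0.11   0.33  ]
0.33 174 [0.5101 0.1014 0.33  ] [0.513  0.1047 0.3323] [0.5193 0.1101 0.335 ]
proj [[ 70. 143.]
 [  1.  57.]
 [276. 322.]
 [275. 308.]]
side 34
pix 304 310 148 165
0.27 7 [0.5117 0.1039 0.2743] [0.5207 0.1076 0.2757] [0.5284 0.1114 0.2783]
0.28 9 [0.5082 0.0996 0.2804] [0.516  0.1053 0.285 ] [0.5284 0.1101 0.2897]
0.29 3 [0.5284 0.1108 0.291 ] [0.5284 0.111  0.2946] [0.5284 0.1113 0.2982]
0.3 2 [0.5283 0.1103 0.3016] [0.5283 0.1107 0.3035] [0.5284 0.1111 0.3053]
0.31 4 [0.5279 0.1015 0.31  ] [0.5281 0.1068 0.3152] [0.5282 0.1097 0.3195]
0.32 5 [0.5182 0.1056 0.3209] [0.5222 0.1079 0.3243] [0.5248 0.1105 0.3274]
0.33 4 [0.5149 0.1033 0.331 ] [0.5173 0.1058 0.3322] [0.5213 0.108  0.334 ]
proj [[305. 165.]
 [305. 147.]
 [297. 235.]
 [297. 216.]]
crop o [234 114]
top 10
pix 218 219 178 183
0.27 7 [0.51   0.1084 0.2719] [0.5143 0.1104 0.2748] [0.519  0.112  0.2779]
0.28 2 [0.5016 0.1098 0.2873] [0.5033 0.1099 0.2882] [0.505  0.1101 0.2892]
0.29 1 [0.5037 0.1062 0.2942] [0.5037 0.1062 0.2942] [0.5037 0.1062 0.2942]
proj [[219. 181.]
 [217. 177.]
 [268. 199.]
 [268. 196.]]
```

View pics/sc.png

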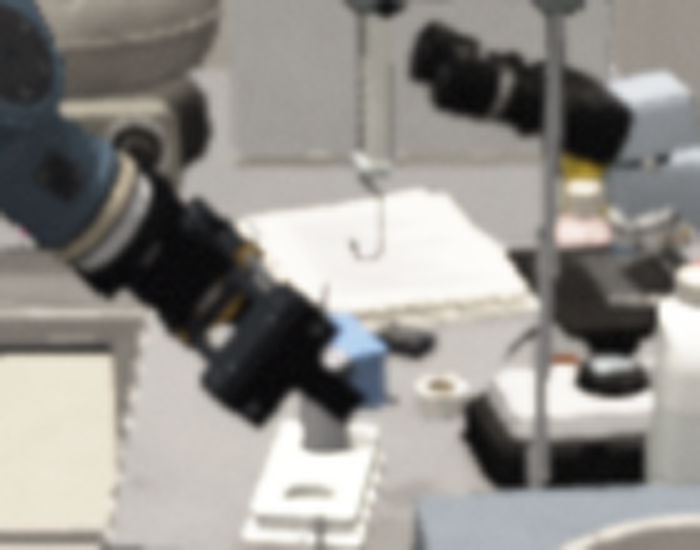

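```bash
python3 -m jog '{"rotation":[[-0.005,0.006,0.005],[0,0,0],[0,0,0],[0,0,0],[0,0,0],[0,0,0],[0,0,0],[0,0,0],[0,0,0],[0,0,0],[0,0,0],[0,0,0]],"travel":[[0,0,0],[0,0.05,-2],[0,0,-2.3],[0,0,-2.3],[0,0,-2.3],[0,0,-2.3],[0,0,-2.3],[0,0,-2.3],[0,0,-2.1],[0,0,-1.5],[0,0,-0.7],[0,0,0]],"grip":[8,8,8,8,8,8,8,8,8,8,8,8]}'
python3 - <<'E'
from ik import *; from h import *
np.set_printoptions(precision=4,suppress=True)
s=arm.get_state();print(s["q"],"rot to target",Ro.from_matrix(RT(20,43)@s["orientation"].T).as_rotvec())
p=optics.snapshot("wrist"); cv2.imwrite("pics/w6.png",p["pixels"])
P=cloud(p,np.ones((420,560),bool)); C=P[(np.hypot(P[:,0]-.482,P[:,1]+.04)<.035)]
b=C[(C[:,2]>.105)&(C[:,2]<.175)]; lid=C[(C[:,2]>.085)&(C[:,2]<.1)]
print(len(b),len(lid)); 
if len(b): print(b.mean(0),(b.min(0)+b.max(0))/2)
if len(lid): print(lid.mean(0),lid.min(0),lid.max(0))
E
```

```text
t: 14.7
position: [0.476, -0.0426, 0.0557]
orientation: [[0.643, 0.342, 0.685], [0.232, -0.94, 0.251], [0.73, -0.002, -0.684]]
wrist_force: [1.1, 0.3, -0.3]
grip_width: 0.919
grasp_force: 0.0
[-0.7578  0.9794  2.4063  2.2052  0.9463 -1.8374] rot to target [-0.0015 -0.0028  0.0002]
4720 7258
[ 0.4717 -0.0451  0.1368] [ 0.466  -0.0477  0.1337]
[ 0.4783 -0.0424  0.0961] [ 0.4591 -0.0645  0.085 ] [ 0.5056 -0.0185  0.1   ]
```

View pics/w6.png

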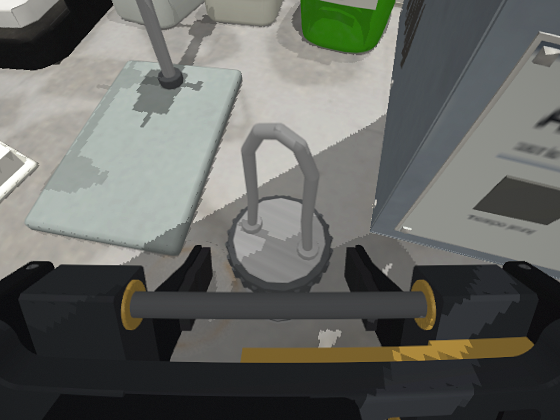

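The view shows the bail at px (280,130–250), with the lid centred between the open fingers at (280,245). Now I'll close, lift, and measure the bail in hand and the hook.

```bash
python3 -m jog '{"rotation":[[0,0,0],[0,0,0],[0,0,0],[0,0,0],[0,0,0],[0,0,0],[0,0,0],[0,0,0]],"travel":[[0,0,0],[0,0,0],[0,0,0],[0,0,0],[0,0,0],[0,0,0],[0,0,0],[0,0,0]],"grip":[3,3,3,3,3,3,3,3]}' 35
python3 -m jog '{"rotation":[[0,0,0],[0,0,0],[0,0,0],[0,0,0],[0,0,0],[0,0,0],[0,0,0],[0,0,0],[0,0,0]],"travel":[[0,0,0.3],[0,0,0.6],[0,0,1],[0,0,1.2],[0,0,1.2],[0,0,1],[0,0,0.6],[0,0,0],[0,0,0]],"grip":[3,3,3,3,3,3,3,3,3]}'
cat > bail.py <<'E'
from ik import *; from h import *
np.set_printoptions(precision=4,suppress=True)
def bail(p=None):
    "bail centre, peak, yaw of the bail plane from wrist picture"
    s=arm.get_state(); p=p or optics.snapshot("wrist")
    c=s["position"]+.010*s["orientation"][:,2]; P=cloud(p,np.ones((420,560),bool))
    d=P-c; m=(np.hypot(d[:,0],d[:,1])<.024)&(d[:,2]>.058)&(d[:,2]<.122)
    B=P[m]; w,V=np.linalg.eigh(np.cov(B[:,:2].T)); a=np.degrees(np.arctan2(V[1,1],V[0,1]))%180
    l=(np.abs(d[:,2]-.045)<.006)&(np.hypot(d[:,0],d[:,1])<.03)
    L=P[l]
    pk=B[B[:,2]>B[:,2].max()-.008]
    return dict(n=len(B),grip=c,mid=(B.min(0)+B.max(0))/2,top=B[:,2].max(),peak=pk.mean(0),std=np.sqrt(w),yaw_x=a-90,lidc=(L.min(0)+L.max(0))/2)
def hook(p):
    P=cloud(p,np.ones((420,560),bool))
    s=(P[:,2]>.2)&(P[:,2]<.335)&(np.hypot(P[:,0]-.513,P[:,1]-.107)<.03); H=P[s]
    z0=H[:,2].min(); 
    sh=H[(H[:,2]>z0+.027)&(H[:,2]<z0+.038)]; tip=H[(H[:,2]>z0+.008)&(H[:,2]<z0+.021)&(H[:,0]<.512)]
    return dict(z0=z0,shank=sh.mean(0),ns=len(sh),tip=tip.mean(0),nt=len(tip),xr=(H[H[:,2]<z0+.02,0].min(),H[:,0].max()))
E
python3 - <<'E'
from bail import *
p=optics.snapshot("wrist");s=arm.get_state();print(s["position"],s["wrist_force"],s["q"])
for a,b in bail(p).items():print(a,b)
print(hook(p))
E
```

```text
t: 15.55
position: [0.4759, -0.0428, 0.0568]
orientation: [[0.642, 0.341, 0.687], [0.232, -0.94, 0.25], [0.73, -0.001, -0.683]]
wrist_force: [0.7, -0.7, 2.1]
grip_width: 0.473
grasp_force: 35.0
t: 16.45
position: [0.4755, -0.0426, 0.1155]
orientation: [[0.643, 0.342, 0.685], [0.233, -0.94, 0.25], [0.73, -0.001, -0.684]]
wrist_force: [0.9, -0.6, -3.1]
grip_width: 0.472
grasp_force: 35.0
[ 0.4755 -0.0426  0.1153] [ 0.5311 -0.3777 -2.1377] [-0.7582  0.768   2.4046  2.0586  0.8318 -1.6058]
n 3066
grip [ 0.4824 -0.0401  0.1085]
mid [ 0.4813 -0.0411  0.1937]
top 0.22095511588497185
peak [ 0.481  -0.0413  0.2172]
std [0.0008 0.0084]
yaw_x -6.249047302103705
lidc [ 0.482  -0.0407  0.1535]Traceback (most recent call last):
  File "<stdin>", line 4, in <module>
  File "bail.py", line 16, in hook
    z0=H[:,2].min();
    return umr_minimum(a, axis, None, out, keepdims, initial, where)
ValueError: zero-size array to reduction operation minimum which has no identity
```

```bash
python3 - <<'E'
from plan import *; from h import arm
np.set_printoptions(precision=3,suppress=True)
s=arm.get_state();q0=s["q"];R0=s["orientation"];p0=s["position"]
q=q0;T=[]
for az,pt in ((0,(.4755,-.0426,.20)),(7,(.465,.03,.20)),(14,(.4548,.096,.202)),(14,(.465,.098,.202)),(14,(.5098,.1036,.202)),(14,(.5098,.1036,.14)),):
    S=ik(np.array(pt),Z(np.radians(az))@R0,(q,)); print(az,pt,*S)
    if S:q=S[0]
E
```

```text
0 (0.4755, -0.0426, 0.2) [-0.758  0.457  2.346  1.693  0.718 -1.1  ]
7 (0.465, 0.03, 0.2) [-0.619  0.455  2.385  1.752  0.718 -1.157]
14 (0.4548, 0.096, 0.202) [-0.47   0.447  2.393  1.779  0.711 -1.16 ]
14 (0.465, 0.098, 0.202) [-0.447  0.449  2.367  1.775  0.698 -1.124]
14 (0.5098, 0.1036, 0.202) [-0.369  0.463  2.254  1.732  0.652 -0.978]
14 (0.5098, 0.1036, 0.14) [-0.369  0.655  2.297  2.007  0.722 -1.332]
```

```bash
python3 -m jog '{"rotation":[[0,0,0],[0,0,0],[0,0,0],[0,0,0.03],[0,0,0.04],[0,0,0.04],[0,0,0.04],[0,0,0.04],[0,0,0.03],[0,0,0.024],[0,0,0],[0,0,0]],"travel":[[0,0,1],[0,0,2],[0,0,2.2],[-0.3,1,2],[-0.4,2,1],[-0.4,2.5,0.4],[-0.4,2.5,0],[-0.3,2.5,0],[-0.2,2,0],[0,1.4,0],[0,0,0],[0,0,0]],"grip":[3,3,3,3,3,3,3,3,3,3,3,3]}'
python3 - <<'E'
from bail import *
p=optics.snapshot("wrist");cv2.imwrite("pics/w7.png",p["pixels"]);s=arm.get_state();print(s["position"],s["q"])
for a,b in bail(p).items():print(a,b)
print(pix(p,[[.516,.1065,.275],[.516,.1065,.336]]))
try: print(hook(p))
except Exception as e: print(e)
E
```

```text
t: 17.7
position: [0.4554, 0.0965, 0.2011]
orientation: [[0.569, 0.559, 0.604], [0.381, -0.829, 0.409], [0.729, -0.003, -0.684]]
wrist_force: [-0.2, -1.3, -3.0]
grip_width: 0.475
grasp_force: 35.0
[0.4556 0.096  0.2012] [-0.4691  0.4524  2.3925  1.7859  0.7108 -1.1655]
n 3056
grip [0.4617 0.1001 0.1944]
mid [0.4606 0.0994 0.2796]
top 0.3068015991202246
peak [0.4602 0.0992 0.3028]
std [0.0008 0.0083]
yaw_x 7.7710286669910005
lidc [0.4605 0.0999 0.2394]
[[ 339.0202   93.186 ]
 [ 378.1328 -100.8589]]
{'z0': np.float64(0.2721224366208215), 'shank': array([0.5231, 0.1089, 0.3037]), 'ns': 379, 'tip': array([0.5041, 0.1054, 0.2869]), 'nt': 345, 'xr': (np.float64(0.5009750787395941), np.float64(0.5262142647162364))}
```

View pics/w7.png

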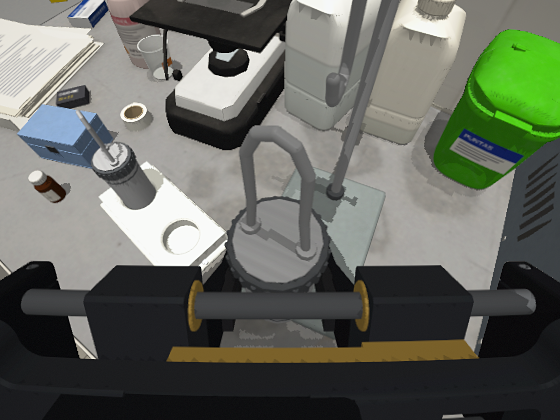

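The view shows the bail peak at px (275,130). The hook tip is at (335,90) and the shank at (375,60), to the right of and beyond the bail. Bail and hook are aligned to about 2°, so I'll go forward over the tip.

```bash
python3 -m jog '{"rotation":[[0,0,0.01],[0,0,0],[0,0,0],[0,0,0],[0,0,0],[0,0,0],[0,0,0],[0,0,0],[0,0,0],[0,0,0],[0,0,0]],"travel":[[0.5,0.08,0],[0.7,0.11,0],[0.7,0.11,0],[0.7,0.11,0],[0.7,0.1,0],[0.7,0.1,0],[0.6,0.1,0],[0.5,0.07,0],[0.35,0.05,0],[0,0,0],[0,0,0]],"grip":[3,3,3,3,3,3,3,3,3,3,3]}'
python3 - <<'E'
from bail import *
F=[]
for i in range(6):
    p=optics.snapshot("wrist");F.append(arm.get_state()["wrist_force"])
print(np.mean(F,0),np.std(F,0))
cv2.imwrite("pics/w8.png",p["pixels"]);s=arm.get_state();print(s["position"])
for a,b in bail(p).items():print(a,b)
try: print(hook(p))
except Exception as e: print(e)
p=optics.snapshot("side");print(pix(p,[[.516,.108,.275]]))
E
```

```text
t: 18.85
position: [0.5099, 0.1049, 0.2015]
orientation: [[0.564, 0.567, 0.6], [0.386, -0.824, 0.415], [0.73, -0.002, -0.684]]
wrist_force: [-0.3, -0.1, -2.5]
grip_width: 0.476
grasp_force: 35.0
[-0.4267  0.0756 -3.004 ] [0.5114 0.3956 0.7193]
[0.5099 0.1047 0.2016]
n 5413
grip [0.516  0.1089 0.1947]
mid [0.5144 0.1079 0.2848]
top 0.31673712909928003
peak [0.5232 0.1086 0.3126]
std [0.0053 0.0063]
yaw_x 3.5996012658970358
lidc [0.515  0.1083 0.2397]
{'z0': np.float64(0.20001464009842446), 'shank': array([0.5038, 0.1001, 0.2348]), 'ns': 514, 'tip': array([0.4948, 0.1238, 0.2156]), 'nt': 356, 'xr': (np.float64(0.48979749451446913), np.float64(0.5377959192043866))}
[[306.2989 164.8725]]
```

```bash
python3 - <<'E'
from bail import *
p=optics.snapshot("wrist");P=cloud(p,np.ones((420,560),bool))
d=P-[.516,.108,.275]; a=np.radians(9); x=d[:,0]*np.cos(a)+d[:,1]*np.sin(a); y=-d[:,0]*np.sin(a)+d[:,1]*np.cos(a); z=d[:,2]
m=(np.hypot(x,y)<.022)
for z0 in np.arange(-.006,.045,.003):
    k=m&(z>=z0)&(z<z0+.003)
    c=[(int(i),int((k&(np.floor(x*1000/2)*2==i)).sum())) for i in range(-18,18,2)]
    print(round(z0*1000),[(i,n,round(float(y[k&(np.floor(x*1000/2)*2==i)].mean()*1000,),1)) for i,n in c if n>2])
E
```

```text
-6 [(-4, 23, -6.5), (-2, 77, 1.6), (0, 8, 3.7)]
-3 [(-6, 4, -2.8), (-4, 40, -3.6), (-2, 107, 0.6), (0, 41, 0.3), (2, 26, -1.3), (4, 5, -2.4)]
0 [(-10, 7, -2.4), (-8, 13, -2.7), (-6, 22, -2.1), (-4, 76, -3.5), (-2, 108, 1.2), (0, 58, 0.3), (2, 68, -0.2), (4, 94, -0.4), (6, 23, -1.5)]
3 [(-12, 21, -1.0), (-10, 16, -2.5), (-8, 8, -2.5), (-4, 49, -4.5), (-2, 75, 1.7), (0, 6, 8.9), (4, 32, -0.4), (6, 84, -0.4), (8, 10, -2.3)]
6 [(-12, 28, -1.6), (-10, 17, -2.7), (-8, 4, -2.3), (-4, 46, -3.7), (-2, 82, 2.5), (0, 7, 6.0), (6, 66, -0.2), (8, 8, -1.4)]
9 [(-14, 14, -1.4), (-12, 21, -2.6), (-10, 12, -2.6), (-4, 60, -2.7), (-2, 79, 0.5), (0, 6, 8.7), (6, 60, -0.1)]
12 [(-14, 74, -0.8), (-12, 35, -2.1), (-10, 9, -1.6), (-4, 59, -3.1), (-2, 98, 1.6), (0, 4, 8.7), (6, 44, 0.4)]
15 [(-14, 76, -0.6), (-12, 85, -0.7), (-10, 7, -0.8), (-4, 67, -1.8), (-2, 112, 1.3), (0, 4, -6.0)]
18 [(-4, 65, -4.5), (-2, 133, -0.7), (0, 9, -9.5), (8, 12, -2.0)]
21 [(-4, 88, -1.2), (-2, 149, -0.8), (0, 8, -8.4), (6, 53, -0.7), (8, 30, -1.6)]
24 [(-4, 101, -1.8), (-2, 160, -0.6), (0, 12, -6.8), (4, 5, 0.3), (6, 103, -0.5), (8, 24, -1.9)]
27 [(-4, 204, 0.0), (-2, 351, -0.1), (0, 60, -1.9), (4, 7, -0.3), (6, 133, -0.3), (8, 26, -2.1)]
30 [(-4, 23, -0.2), (-2, 151, 0.3), (0, 35, 0.6), (4, 5, -0.1), (6, 148, -0.3), (8, 26, -2.0)]
33 [(4, 9, -0.4), (6, 160, -0.1), (8, 35, -1.8)]
36 [(4, 8, -0.4), (6, 166, -0.3), (8, 44, -1.8)]
39 [(4, 23, -0.2), (6, 127, -0.5), (8, 31, -2.1), (10, 4, -1.7)]
42 [(2, 31, -0.5), (4, 74, -1.3), (6, 40, -2.2), (8, 17, -2.1)]
```

```bash
python3 -m jog '{"rotation":[[0,0,0],[0,0,0],[0,0,0],[0,0,0],[0,0,0],[0,0,0],[0,0,0],[0,0,0],[0,0,0],[0,0,0],[0,0,0],[0,0,0]],"travel":[[0,0,-0.4],[0,0,-0.5],[0,0,-0.5],[0,0,-0.4],[0,0,-0.3],[0,0,-0.3],[0,0,-0.4],[0,0,-0.4],[0,0,-0.4],[0,0,-0.4],[0,0,-0.3],[0,0,0]],"grip":[3,3,3,3,3,3,3,3,3,3,3,3]}'
cat > ff.py <<'E'
from bail import *
F=[]
for i in range(10):
    p=optics.snapshot("wrist");F.append(arm.get_state()["wrist_force"])
print("F",np.mean(F,0),"+-",np.std(F,0)/3,arm.get_state()["position"],arm.get_state()["t"])
P=cloud(p,np.ones((420,560),bool));d=P-[.516,.108,.275]; a=np.radians(9); x=d[:,0]*np.cos(a)+d[:,1]*np.sin(a); y=-d[:,0]*np.sin(a)+d[:,1]*np.cos(a); z=d[:,2]*1000
T=(x<-.0085)&(x>-.016)&(np.abs(y)<.005)&(z>-90)&(z<40); print("tip z",np.round(np.percentile(z[T],[2,98]),1) if T.sum() else None,T.sum())
B=(np.abs(x+.002)<.004)&(np.abs(y)<.012)&(z>-70)&(z<40); print("bail z max",np.round(np.percentile(z[B],[99]),1),B.sum())
E
python3 ff.py
```

```text
t: 20.45
position: [0.5102, 0.1048, 0.1583]
orientation: [[0.564, 0.567, 0.601], [0.386, -0.824, 0.415], [0.73, -0.002, -0.683]]
wrist_force: [-0.5, -0.1, 0.2]
grip_width: 0.472
grasp_force: 35.0
F [ 0.3092  0.0188 -0.3754] +- [0.1637 0.1462 0.1778] [0.5102 0.1047 0.1587] 20.95
tip z [-77.1  -0.1] 1436
bail z max [-11.7] 2730
```

```bash
sed -i 's/range(10)/range(16)/;s#/3,#/4,#' ff.py; python3 -m jog '{"rotation":[[0,0,0],[0,0,0],[0,0,0]],"travel":[[0,0,-0.2],[0,0,-0.2],[0,0,0]],"grip":[3,3,3]}'; python3 ff.py
```

```text
t: 21.25
position: [0.5101, 0.1048, 0.1543]
orientation: [[0.564, 0.567, 0.601], [0.386, -0.824, 0.415], [0.73, -0.002, -0.684]]
wrist_force: [0.1, 0.2, 1.1]
grip_width: 0.473
grasp_force: 35.0
F [ 0.192  -0.0004  0.2185] +- [0.1292 0.0858 0.0987] [0.5101 0.1047 0.1546] 22.05
tip z [-81.3  -4.1] 1429
bail z max [-15.8] 2689
```

```bash
python3 -m jog '{"rotation":[[0,0,0],[0,0,0],[0,0,0],[0,0,0],[0,0,0],[0,0,0],[0,0,0],[0,0,0],[0,0,0],[0,0,0],[0,0,0],[0,0,0]],"travel":[[0,0,0],[0,0,0],[0,0,0],[0,0,0],[0,0,0],[0,0,0],[0,0,0],[0,0,0],[0,0,0],[0,0,0],[0,0,0],[0,0,0]],"grip":[4.3,4.4,4.6,5,5.5,6,6.5,6.5,6.5,6.5,6.5,6.5]}' 3
python3 ff.py
```

```text
t: 23.25
position: [0.5101, 0.1048, 0.1546]
orientation: [[0.564, 0.567, 0.601], [0.386, -0.824, 0.415], [0.73, -0.002, -0.683]]
wrist_force: [-0.8, -0.1, -0.2]
grip_width: 0.744
grasp_force: 0.0
F [ 0.0056 -0.0308 -0.0932] +- [0.1303 0.1181 0.1641] [0.5101 0.1048 0.1546] 24.05
tip z [-80.8  -3.8] 1450
bail z max [-15.4] 2699
```

```bash
for i in 1 2; do python3 -m jog '{"rotation":[[0,0,0],[0,0,0],[0,0,0],[0,0,0],[0,0,0],[0,0,0],[0,0,0],[0,0,0],[0,0,0],[0,0,0],[0,0,0],[0,0,0]],"travel":[[0,0,0],[0,0,0],[0,0,0],[0,0,0],[0,0,0],[0,0,0],[0,0,0],[0,0,0],[0,0,0],[0,0,0],[0,0,0],[0,0,0]],"grip":[6.5,6.5,6.5,6.5,6.5,6.5,6.5,6.5,6.5,6.5,6.5,6.5]}'|head -1; done
sed -i 's/range(16)/range(3)/' ff.py; python3 ff.py; python3 - <<'E'
from bail import *
for a,b in bail().items():print(a,b)
p=optics.snapshot("wrist");P=cloud(p,np.ones((420,560),bool)); s=arm.get_state();R=s["orientation"]
c=s["position"]+.01*R[:,2]; d=(P-c); m=(np.hypot(d[:,0],d[:,1])<.03)&(np.abs(d[:,2]-.045)<.006); print("lid in tool y (mm)",1000*np.percentile(d[m]@R[:,1],[1,99]))
E
```

```text
t: 25.25
t: 26.45
F [-0.3273  0.3382 -0.285 ] +- [0.1613 0.1277 0.0512] [0.5101 0.1048 0.1546] 26.6
tip z [-80.8  -3.8] 1445
bail z max [-15.4] 2696
n 4751
grip [0.5161 0.1089 0.1478]
mid [0.5143 0.1075 0.2378]
top 0.26977970692946035
peak [0.5145 0.1067 0.2663]
std [0.0056 0.0065]
yaw_x -4.123007799326089
lidc [0.5157 0.1077 0.1928]
lid in tool y (mm) [-20.2361  21.619 ]
```

```bash
python3 -m jog '{"rotation":[[0,0,0],[0,0,0],[0,0,0],[0,0,0],[0,0,0],[0,0,0],[0,0,0],[0,0,0],[0,0,0],[0,0,0]],"travel":[[0,0,0],[0,0,0],[0,0,0],[0,0,0],[0,0,0],[0,0,0],[0,0,0],[0,0,0],[0,0,0],[0,0,0]],"grip":[5.5,5,4.7,4.5,4.3,4.1,4,3.5,3,3]}' 35
python3 -m jog '{"rotation":[[0,0,0],[0,0,0],[0,0,0],[0,0,0],[0,0,0],[0,0,0],[0,0,0],[0,0,0],[0,0,0],[0,0,0],[0,0,0]],"travel":[[0,0,0.1],[0,0,0.2],[0,0,0.3],[0,0,0.3],[0,0,0.3],[0,0,0.3],[0,0,0.3],[0,0,0.2],[0,0,0.2],[0,0,0.2],[0,0,0]],"grip":[3,3,3,3,3,3,3,3,3,3,3]}'
python3 ff.py
```

```text
t: 27.7
position: [0.5101, 0.1048, 0.1546]
orientation: [[0.564, 0.567, 0.601], [0.386, -0.824, 0.415], [0.73, -0.002, -0.683]]
wrist_force: [-0.8, 1.1, -0.9]
grip_width: 0.475
grasp_force: 35.0
t: 28.8
position: [0.5101, 0.1048, 0.1788]
orientation: [[0.564, 0.567, 0.601], [0.387, -0.824, 0.414], [0.73, -0.001, -0.684]]
wrist_force: [0.7, 0.2, -2.9]
grip_width: 0.476
grasp_force: 35.0
F [ 0.0416 -0.1039 -2.4697] +- [0.1663 0.0877 0.1647] [0.51   0.1047 0.1785] 28.95
tip z [-56.7  16.6] 1330
bail z max [8.5] 4066
```

```bash
python3 -m jog '{"rotation":[[0,0,0],[0,0,0],[0,0,0],[0,0,0],[0,0,0],[0,0,0],[0,0,0]],"travel":[[0,0,0.3],[0,0,0.5],[0,0,0.5],[0,0,0.5],[0,0,0.4],[0,0,0.15],[0,0,0]],"grip":[3,3,3,3,3,3,3]}'|head -2
python3 ff.py
python3 -m jog '{"rotation":[[0,0,0],[0,0,0],[0,0,0],[0,0,0],[0,0,0],[0,0,0],[0,0,0],[0,0,0],[0,0,0],[0,0,0],[0,0,0]],"travel":[[-0.3,-0.05,0],[-0.5,-0.08,0],[-0.6,-0.1,0],[-0.7,-0.1,0],[-0.7,-0.1,0],[-0.7,-0.1,0],[-0.7,-0.1,0],[-0.7,-0.1,0],[-0.4,-0.06,0],[0,0,0],[0,0,0]],"grip":[3,3,3,3,3,3,3,3,3,3,3]}'
python3 - <<'E'
from bail import *
p=optics.snapshot("wrist");print(hook(p))
for a,b in bail(p).items():print(a,b)
# well: plane of the block's top in the wrist picture and the hole
P=cloud(p,np.ones((420,560),bool)); H=P[(P[:,2]>.021)&(P[:,2]<.031)&(P[:,0]>.38)&(P[:,0]<.58)&(P[:,1]>.18)&(P[:,1]<.42)]
print("holder",len(H),np.median(H[:,2]),cv2.minAreaRect(H[:,:2].astype(np.float32)))
F=P[(P[:,2]>.004)&(P[:,2]<.012)&(np.hypot(P[:,0]-.473,P[:,1]-.257)<.03)]; print("floor",len(F),(F.min(0)+F.max(0))/2 if len(F) else "",np.median(F,0))
for r in nets.recognise(p,"well_floor")[:2]:
    u=np.array(r["position"]); z=p["z_map"][int(u[1]),int(u[0])]; print(r["confidence"],u,back(p,[u],[z]))
E
```

```text
t: 29.65
position: [0.5102, 0.1048, 0.2025]
F [-0.1084 -0.6503 -3.0767] +- [0.2469 0.0368 0.0885] [0.51   0.1047 0.202 ] 29.8
tip z [-33.3  16.6] 845
bail z max [32.1] 4279
t: 30.9
position: [0.4574, 0.0966, 0.2022]
orientation: [[0.564, 0.566, 0.601], [0.386, -0.824, 0.414], [0.73, -0.001, -0.683]]
wrist_force: [1.0, -0.0, -2.6]
grip_width: 0.475
grasp_force: 35.0
{'z0': np.float64(0.23853561176535593), 'shank': array([0.5158, 0.1063, 0.2753]), 'ns': 128, 'tip': array([nan, nan, nan]), 'nt': 0, 'xr': (np.float64(0.4831872546474989), np.float64(0.5266787542271))}
n 3127
grip [0.4635 0.1008 0.1954]
mid [0.4623 0.0995 0.2807]
top 0.3080998821253041
peak [0.4621 0.0993 0.3043]
std [0.0008 0.0084]
yaw_x 8.18432430721559
lidc [0.4626 0.1    0.2404]
holder 4908 0.026111320226890944 ((0.4822273552417755, 0.2969152629375458), (0.16478165984153748, 0.07912349700927734), 81.33718872070312)
floor 764 [0.4766 0.2571 0.0091] [0.4768 0.2575 0.0082]
0.6 [169.6 225.2] [[0.4798 0.2749 0.0239]]
0.39 [281.6 231.8] [[0.4657 0.0999 0.2435]]bail.py:18: RuntimeWarning: Mean of empty slice.
  return dict(z0=z0,shank=sh.mean(0),ns=len(sh),tip=tip.mean(0),nt=len(tip),xr=(H[H[:,2]<z0+.02,0].min(),H[:,0].max()))
  ret = um.true_divide(
```

```bash
cat > well.py <<'E'
from bail import *
def rays(p,zp):
    v,u=np.mgrid[0:420,0:560]; W=back(p,np.c_[u.ravel(),v.ravel()],np.ones(u.size)); c=-np.array(p["R"]).T@p["t"]; d=W-c
    return (c+d*((zp-c[2])/d[:,2])[:,None]).reshape(420,560,3)
def well(n):
    p=optics.snapshot(n); Q=rays(p,.026); v,u=np.nonzero(p["z_map"]>0)
    z=np.full((420,560),np.nan); z[v,u]=back(p,np.c_[u,v],p["z_map"][v,u])[:,2]
    m=(z<.0235)&(z>.004)&(np.hypot(Q[...,0]-.4755,Q[...,1]-.255)<.031)
    k,l,st,_=cv2.connectedComponentsWithStats(m.astype(np.uint8)); i=1+np.argmax(st[1:,4]); h=Q[l==i][:,:2].astype(np.float32)
    hull=cv2.convexHull(h)[:,0]; (c,r)=cv2.minEnclosingCircle(h); e=cv2.fitEllipse(hull)
    print(n,"hole",len(h),c,r,"ellipse",e)
    top=(np.abs(z-.026)<.003)&(np.hypot(Q[...,0]-.48,Q[...,1]-.298)<.1); print("rect",cv2.minAreaRect(cv2.convexHull(Q[top][:,:2].astype(np.float32))))
E
python3 -c "
from well import *
well('wrist');well('top');well('side')"
```

```text
wrist hole 956 (0.47540244460105896, 0.2512998878955841) 0.022733421996235847 ellipse ((0.47521519660949707, 0.2516263425350189), (0.043420497328042984, 0.04463080316781998), 102.07923889160156)
rect ((0.48190510272979736, 0.29590147733688354), (0.1646813601255417, 0.07887788116931915), 81.53138732910156)Traceback (most recent call last):
  File "<string>", line 3, in <module>
    well('wrist');well('top');well('side')
                  ~~~~^^^^^^^
  File "well.py", line 10, in well
    hull=cv2.convexHull(h)[:,0]; (c,r)=cv2.minEnclosingCircle(h); e=cv2.fitEllipse(hull)
                                                                    ~~~~~~~~~~~~~~^^^^^^
cv2.error: OpenCV(4.12.0) /io/opencv/modules/imgproc/src/shapedescr.cpp:361: error: (-201:Incorrect size of input array) There should be at least 5 points to fit the ellipse in function 'fitEllipseNoDirect'
```

```bash
python3 -m jog '{"rotation":[[0,0,0],[0,0,0],[0,0,0],[0,0,0],[0,0,0],[0,0,0],[0,0,0],[0,0,0],[0,0,0],[0,0,0],[0,0,0],[0,0,0]],"travel":[[0,0.6,0],[0,1.2,0],[0,1.6,0],[0,1.8,0],[0,1.8,0],[0,1.8,0],[0.2,1.8,0],[0.3,1.6,0],[0.3,1.3,0],[0.2,0.9,0],[0.18,0.7,0],[0,0,0]],"grip":[3,3,3,3,3,3,3,3,3,3,3,3]}'
python3 -m jog '{"rotation":[[0,0,0],[0,0,0],[0,0,0],[0,0,0],[0,0,0],[0,0,0],[0,0,0]],"travel":[[0,0,-0.7],[0,0,-1.2],[0,0,-1.6],[0,0,-1.6],[0,0,-1.2],[0,0,-0.7],[0,0,0]],"grip":[3,3,3,3,3,3,3]}'
cat > see.py <<'E'
from well import *
s=arm.get_state();R=s["orientation"];c=s["position"]+.01*R[:,2];print("tcp",s["position"],"axis",c,s["q"])
for n in ("wrist","top","side"):
    p=optics.snapshot(n);cv2.imwrite(f"pics/{n}9.png",p["pixels"]);Q=rays(p,.026);v,u=np.nonzero(p["z_map"]>0)
    X=back(p,np.c_[u,v],p["z_map"][v,u])
    z=np.full((420,560),np.nan); z[v,u]=X[:,2]
    top=(np.abs(z-.026)<.003)&(np.hypot(Q[...,0]-.48,Q[...,1]-.298)<.1)
    (rc,sz,an)=cv2.minAreaRect(cv2.convexHull(Q[top][:,:2].astype(np.float32))); print(n,"rect",np.array(rc),np.array(sz),an)
    d=X-c
    l=(np.hypot(d[:,0],d[:,1])<.03)&(np.abs(d[:,2]-.045)<.004); L=X[l]
    if len(L)>20: print("  lid mid",(L.min(0)+L.max(0))/2,L.max(0)-L.min(0))
    b=(np.hypot(d[:,0],d[:,1])<.022)&(d[:,2]>.06)&(d[:,2]<.12);b=X[b]
    if len(b)>8: print("  bail",(b.min(0)+b.max(0))/2)
    # other can
    o=(np.hypot(X[:,0]-.488,X[:,1]-.34)<.04)&(np.abs(X[:,2]-.103)<.004);O=X[o]
    if len(O)>20: print("  can2 lid mid",(O.min(0)+O.max(0))/2,O.max(0)-O.min(0))
E
python3 see.py
```

```text
t: 32.3
position: [0.4688, 0.2487, 0.2022]
orientation: [[0.563, 0.568, 0.6], [0.387, -0.823, 0.416], [0.73, -0.002, -0.683]]
wrist_force: [-0.9, -0.6, -2.8]
grip_width: 0.472
grasp_force: 35.0
t: 33.0
position: [0.4689, 0.2473, 0.131]
orientation: [[0.566, 0.566, 0.6], [0.386, -0.825, 0.414], [0.729, -0.003, -0.685]]
wrist_force: [0.4, 0.2, -2.0]
grip_width: 0.474
grasp_force: 35.0
tcp [0.4689 0.2473 0.131 ] axis [0.4749 0.2514 0.1242] [ 0.0629  0.6907  2.3352  2.5355  0.719  -1.4766]
wrist rect [0.4821 0.2964] [0.162  0.0785] 81.56633758544922
  lid mid [0.4742 0.2506 0.1692] [0.0461 0.0462 0.0079]
  bail [0.4743 0.2502 0.2105]
  can2 lid mid [0.4882 0.3391 0.103 ] [0.0469 0.0454 0.0079]Traceback (most recent call last):
  File "see.py", line 8, in <module>
    (rc,sz,an)=cv2.minAreaRect(cv2.convexHull(Q[top][:,:2].astype(np.float32))); print(n,"rect",np.array(rc),np.array(sz),an)
               ~~~~~~~~~~~~~~~^^^^^^^^^^^^^^^^^^^^^^^^^^^^^^^^^^^^^^^^^^^^^^^^^
cv2.error: OpenCV(4.12.0) /io/opencv/modules/imgproc/src/convhull.cpp:143: error: (-215:Assertion failed) total >= 0 && (depth == CV_32F || depth == CV_32S) in function 'convexHull'
```

```bash
sed -i 's/("wrist","top","side")/("wrist",)/' see.py; python3 -m jog '{"rotation":[[0,0,0],[0,0,0],[0,0,0],[0,0,0],[0,0,0],[0,0,0],[0,0,0],[0,0,0]],"travel":[[0.11,0.15,-0.4],[0,0,-0.8],[0,0,-1],[0,0,-1],[0,0,-0.7],[0,0,-0.4],[0,0,0],[0,0,0]],"grip":[3,3,3,3,3,3,3,3]}'; python3 see.py
```

```text
t: 33.9
position: [0.47, 0.2494, 0.0892]
orientation: [[0.564, 0.567, 0.601], [0.386, -0.824, 0.415], [0.73, -0.002, -0.683]]
wrist_force: [-0.6, -1.8, -2.6]
grip_width: 0.475
grasp_force: 35.0
tcp [0.47   0.2494 0.0892] axis [0.4761 0.2536 0.0824] [ 0.0686  0.8302  2.3418  2.6201  0.8448 -1.5893]
wrist rect [0.482  0.2965] [0.1623 0.0787] 81.5910415649414
  lid mid [0.4753 0.2528 0.1274] [0.0464 0.0462 0.008 ]
  bail [0.4751 0.2523 0.1689]
  can2 lid mid [0.488 0.339 0.103] [0.0463 0.0458 0.008 ]
```

```bash
python3 -m jog '{"rotation":[[0,0,0],[0,0,0],[0,0,0],[0,0,0],[0,0,0],[0,0,0],[0,0,0],[0,0,0],[0,0,0]],"travel":[[0,0,-0.3],[0,0,-0.3],[0,0,-0.3],[0,0,-0.3],[0,0,-0.3],[0,0,-0.3],[0,0,-0.3],[0,0,-0.1],[0,0,0]],"grip":[3,3,3,3,3,3,3,3,3]}'
python3 -m jog '{"rotation":[[0,0,0],[0,0,0],[0,0,0]],"travel":[[0,0,-0.1],[0,0,-0.1],[0,0,0]],"grip":[3,3,3]}'
```

```text
t: 34.85
position: [0.47, 0.2494, 0.0668]
orientation: [[0.564, 0.567, 0.601], [0.386, -0.824, 0.415], [0.73, -0.002, -0.684]]
wrist_force: [0.1, 0.2, -3.3]
grip_width: 0.478
grasp_force: 35.0
t: 35.15
position: [0.4701, 0.2493, 0.0651]
orientation: [[0.564, 0.567, 0.601], [0.386, -0.824, 0.415], [0.73, -0.002, -0.683]]
wrist_force: [-0.7, 0.4, -2.1]
grip_width: 0.47
grasp_force: 35.0
```

```bash
python3 -m jog '{"rotation":[[0,0,0],[0,0,0],[0,0,0]],"travel":[[0,0,-0.06],[0,0,-0.06],[0,0,0]],"grip":[3,3,3]}'
```

```text
t: 35.45
position: [0.47, 0.2494, 0.0643]
orientation: [[0.563, 0.566, 0.601], [0.386, -0.824, 0.415], [0.731, -0.002, -0.683]]
wrist_force: [-0.7, -0.8, 1.2]
grip_width: 0.475
grasp_force: 35.0
```

```bash
python3 -m jog '{"rotation":[[0,0,0],[0,0,0],[0,0,0],[0,0,0],[0,0,0],[0,0,0],[0,0,0],[0,0,0],[0,0,0],[0,0,0],[0,0,0],[0,0,0]],"travel":[[0,0,0],[0,0,0],[0,0,0],[0,0,0],[0,0,0],[0,0,0],[0,0,0],[0,0,0],[0,0,0],[0,0,0],[0,0,0],[0,0,0]],"grip":[4.4,4.7,5.2,6,7,7.8,7.8,7.8,7.8,7.8,7.8,7.8]}' 5
python3 see.py
python3 -m jog '{"rotation":[[0,0,0],[0,0,0],[0,0,0],[0,0,0],[0,0,0],[0,0,0],[0,0,0],[0,0,0],[0,0,0],[0,0,0],[0,0,0],[0,0,0]],"travel":[[0,0,0.5],[0,0,1.2],[0,0,1.8],[0,0,2],[0,0,2],[0,0,2],[0,0,2],[0,0,2],[0,0,1.5],[0,0,0.8],[0,0,0],[0,0,0]],"grip":[7.8,7.8,7.8,7.8,7.8,7.8,7.8,7.8,7.8,7.8,7.8,7.8]}'
python3 - <<'E'
from h import *
for n in ("top","side","wrist"):
    p=optics.snapshot(n); X=cloud(p,np.ones((420,560),bool))
    for nm,c in (("can",(.4755,.2528)),("can2",(.488,.339))):
        d=np.hypot(X[:,0]-c[0],X[:,1]-c[1])<.035; L=X[d&(np.abs(X[:,2]-.1)<.009)]; B=X[d&(X[:,2]>.115)&(X[:,2]<.19)]
        if len(L)>10: print(n,nm,(L.min(0)+L.max(0))/2,np.percentile(L[:,2],50),"bail top",B[:,2].max() if len(B) else None)
    H=X[(X[:,2]>.2)&(X[:,2]<.3)&(np.hypot(X[:,0]-.515,X[:,1]-.108)<.025)]
    if len(H)>3: print(n,"hook bottom",H[:,2].min())
E
```

```text
t: 36.65
position: [0.47, 0.2494, 0.0639]
orientation: [[0.564, 0.567, 0.601], [0.386, -0.824, 0.415], [0.73, -0.002, -0.684]]
wrist_force: [-0.4, -0.5, -0.4]
grip_width: 0.894
grasp_force: 0.0
tcp [0.47   0.2494 0.0639] axis [0.476  0.2535 0.057 ] [ 0.0686  0.9117  2.3409  2.6525  0.9151 -1.64  ]
wrist rect [0.482  0.2967] [0.1626 0.0786] 81.61241149902344
  lid mid [0.4746 0.2521 0.1021] [0.0461 0.0461 0.008 ]
  bail [0.4743 0.2519 0.1436]
  can2 lid mid [0.4881 0.339  0.103 ] [0.0473 0.0452 0.008 ]
t: 37.9
position: [0.4697, 0.2493, 0.2221]
orientation: [[0.564, 0.567, 0.601], [0.387, -0.824, 0.414], [0.73, -0.001, -0.683]]
wrist_force: [0.1, 0.5, -0.7]
grip_width: 0.897
grasp_force: 0.0
top can [0.47869185 0.25278518 0.10227857] 0.10316827934888331 bail top 0.16904521127092498
top can2 [0.48601629 0.34184746 0.10013415] 0.10378435505296989 bail top 0.1715902683275088
top hook bottom 0.2708806437257526
side can [0.47869559 0.24906737 0.10019711] 0.10328265786735819 bail top 0.16921139940388924
side can2 [0.49111136 0.33442725 0.09979637] 0.10351251966231835 bail top 0.1656354551362978
side hook bottom 0.27383114430872985
wrist can [0.47503411 0.2505603  0.10009472] 0.1040377142322382 bail top 0.16944782017563814
wrist can2 [0.49117287 0.33903733 0.10000338] 0.104302978479634 bail top 0.16996424635424093
```

```bash
python3 -c "
from workcell import ticket
print(ticket.job_done())"
```

```text
the job is handed in; nothing more can be done
None
```

The can hung on the scale untouched for over 2 s, then was lifted off slowly and set down in the empty well; the cameras showed it at the same height as the other can and the hook at its top stop, and I handed the job in at about 38 s, with no verdict returned.

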